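# Press the mosaic squares and sort them by tag

## Task

Lay every mosaic square from the cork board, mosaic face up, on its own yellow-framed place in the press jig, then swing the red clamp handle over until it snaps shut with its bar pressing on all of them together, and leave it clamped, hands off, for a slow count of five. Then swing the clamp all the way back open and put each square flat, face up, in the tray of the colour of its tag: green tag in the green tray, red tag in the red one. When the jig is empty swing the clamp shut again to park it, and leave the other things on the table where they are; if a square is knocked or dropped on the way, set it right.

Things in the scene. Friction and masses are not known exactly. Their poses are not given: they have to be found in the camera images.
- press: press jig, fixed: plywood base 215 x 270 x 12 mm (its x from -65 to +150 mm, y -135 to +135 mm). Origin: under the centre of its middle place, at table height; x points from the places back to the hinge, z up. Hinge brackets 34 x 46 mm (x, y) stand at x = 105 mm, up to 58 mm above the table; in front of the places it is open.
- clamp (a joint): angle (rad) of the clamp arm, q. 0: fully open against its stop, leaning back past upright; 1.8: closed, level to the front, bar resting on the squares (1.88 with nothing under it). The arm's elevation above level-front is 1.8 - q. Over-centre spring: let go below about 0.55 it snaps open and stays, above about 0.9 it snaps shut and stays. Takes under 10 N at the handle.
- clamp_handle (a point): centre of the red T handle: round bar 16 mm thick, 130 mm long, parallel to the hinge axis; 185 mm from the hinge axis along the arm and 25 mm above the arm's line (closed: x = -80 mm of the jig, 70 mm above the table). A 14 mm stem joins its middle; both halves are free to grip. Turns with the arm: z up when closed.
- clamp_hinge (a point): centre of the clamp's hinge axis, 45 mm above the table, at x = 105 mm, y = 0 of the press jig; the axis runs along the jig's y.
- press_bar: rubber-faced press bar across the clamp arm, 24 x 210 x 21 mm, 105 mm from the hinge axis: closed, it lies across the middle of all three places at once. Origin: on the arm's line, 13 mm above the rubber underside; its frame turns with the arm.
- place_0 (a point): centre of the yellow-framed place (60 mm square) at the jig's -y end, 12 mm above the table, at x = 0, y = -80 mm of the jig. Aluminium ribs 6 mm wide, 56 mm long (x) and 6 mm high stand 40 mm to either side of it in y; open to front and back.
- place_1 (a point): centre of the yellow-framed place (60 mm square) at the jig's middle, 12 mm above the table, at x = 0, y = 0 mm of the jig. Aluminium ribs 6 mm wide, 56 mm long (x) and 6 mm high stand 40 mm to either side of it in y; open to front and back.
- place_2 (a point): centre of the yellow-framed place (60 mm square) at the jig's +y end, 12 mm above the table, at x = 0, y = 80 mm of the jig. Aluminium ribs 6 mm wide, 56 mm long (x) and 6 mm high stand 40 mm to either side of it in y; open to front and back.
- square_a: loose mosaic square, wooden tile 52 x 52 x 20 mm, about 60 g, blue glass shards on top and a green square tag (23 mm) in one corner of its top. Origin: centre of its underside; z up out of the mosaic face, x and y along its edges. Two or three of the four squares are present in a run.
- square_b: loose mosaic square, wooden tile 52 x 52 x 20 mm, about 60 g, blue glass shards on top and a red square tag (23 mm) in one corner of its top. Origin: centre of its underside; z up out of the mosaic face, x and y along its edges. Two or three of the four squares are present in a run.
- square_c: loose mosaic square, wooden tile 52 x 52 x 20 mm, about 60 g, blue glass shards on top and a green square tag (23 mm) in one corner of its top. Origin: centre of its underside; z up out of the mosaic face, x and y along its edges. Two or three of the four squares are present in a run.
- square_d: loose mosaic square, wooden tile 52 x 52 x 20 mm, about 60 g, blue glass shards on top and a red square tag (23 mm) in one corner of its top. Origin: centre of its underside; z up out of the mosaic face, x and y along its edges. Two or three of the four squares are present in a run.
- tray_green: green shallow open tray fixed to the table, outside 122 x 162 x 18 mm (x, y, z), walls and floor 5 mm, so its inner floor is 112 x 152 mm, 5 mm above the table. Origin: centre of its underside; x and y along its edges.
- tray_red: red shallow open tray fixed to the table, outside 122 x 162 x 18 mm (x, y, z), walls and floor 5 mm, so its inner floor is 112 x 152 mm, 5 mm above the table. Origin: centre of its underside; x and y along its edges.
- board: cork board 250 x 250 x 4 mm, fixed, on which the squares lie at the start. Origin: centre of its underside.
- pen_cup: white cup with pens, 72 mm wide, 150 mm high with the pens; bystander. Origin: centre of its underside.
- glue: white glue bottle, 52 mm wide, 130 mm high; bystander. Origin: centre of its underside.
- bowl: small white bowl, 100 mm wide, 35 mm high; bystander. Origin: centre of its underside.
- brush: paint brush lying on the table; bystander. Origin: its underside, x along it.
- nippers: red-handled tile nippers, 145 mm long, lying on the table; bystander. Origin: middle, underside.

How it is judged:
By the outcome, as a careful person would: the job done as asked, in the order asked, and still so for the second after the job is handed in, with the robot touching nothing.
Of square_a, square_b, square_c, square_d only 2 to 3 are there at a start; the rules pass over those that are not, and their reading is None.
At some moment in a run one of square_a, square_b, square_c, square_d may be knocked a few centimetres aside while the robot is not near it.
Once in a run the grip may slacken for a moment while it holds something.
It also fails if it takes over 210 s, if anything falls off the work surface, if the arm or the gripper's body presses on something with over 40 N, if the wrist force passes 120 N, or if a joint passes its speed limit or range.

## Robot

A 6-joint arm with a two-finger parallel gripper is mounted at the origin on the work surface. World frame = base frame: x ahead of the robot, y to its left, z up, the work surface at z = 0. Lengths are in m, angles in rad, forces in N, time in s.
With the tool pointing down it reaches from about 0.3 to 0.775 m from the base axis. Payload 14.6 kg.
Tool frame: the origin (TCP) lies at the very end of the fingers, on their centre line; the grasp point (between the pads) lies 19 mm behind it; x points along the fingers, z is the direction in which the jaws open and shut, and the axes are right-handed (so a half turn about x gives the same grasp; the last joint's range is limited). The gripper opens to 94 mm and grips with 3 to 60 N. Pads are 16 mm wide; open, the fingers measure 119 mm over their backs; the gripper's body (75 mm by 177 mm) begins 78 mm behind the grasp point.
Start: joints at [1.095, 0.3, 1.521, -0, 1.321, -0.067], TCP at [0.219, 0.505, 0.181] pointing down, gripper open.
Joint ranges: [-3.03, 3.03], [-0.79, 2.21], [0.23, 2.52], [-1.04, 4.18], [0, 3.07], [-2.55, 2.55]. Speed limits (rad/s): [2.22, 2.22, 2.57, 3.14, 3.14, 3.14].

## Interface

Orientations are given as [roll, pitch, yaw] about the fixed x, y, z axes, in that order (R = Rz(yaw) Ry(pitch) Rx(roll)).
In Python, from station import ctrl gives the robot as it stands. The module is installed in compiled form; this text tells all that it offers.
- The arm moves only by the tool servo_tool, never from a script. Its argument "motion" is one flat list of numbers, 4 for each row, row after row: the shift along the tool's x, y, z in mm, then the turn about the tool's x in degrees. In form: [dx, dy, dz, roll, dx, dy, dz, roll, ...]. A call has 1 to 20 rows; each row is the pose to reach, as a shift and turn from the pose commanded when the call began, along the tool's axes at that moment; what a row does not reach only later rows make up. A row lasts 1/8 s, in which the tool goes at most 62.5 mm and 10.7 degrees, less where a joint would pass 70% of its speed; a pose out of reach is approached as far as the arm can. A call with a gripper value outside its range is refused whole. "gripper" is the opening, from 0 (shut) to 1 (fully open), set as the call begins (left out, the last holds). The fingers move at their own pace and stop on an object; "force" is the grip in N (left out, the last holds). Time passes only in rows, so rows that repeat a pose let the fingers close. It gives the time, the measured TCP pose, the force and the opening at its end, in the units of the state.
- ctrl.get_obs(): the state, without advancing time (a new reading comes with each control period).
- ctrl.camera(name): name is "scene" or "top"; returns a dict with "color" (384x512x3 uint8, red, green, blue), "z_map" (384x512 float32, m along the optical axis (not along the pixel's ray), 0 where there is no reading), "fx", "fy", "cx", "cy" (pixels), "rvec" (rotation vector, rad) and "tvec" (3), from world to camera coordinates, as OpenCV has them. Camera axes: x right, y down, z forward; pixel columns grow to the right and rows downward; lengths in m; the calibration is good to about 2 mm. A picture is of the moment at which its call begins.
- ctrl.hand_in(): hands the job in, once; it reports no verdict.
The state is a dict: "time_s": time; "qpos": joint angles; "joint_vel": joint speeds; "tau": joint torques, N m; "ee_pos": TCP position; "eef_rot": TCP orientation; "force": force on the tool from outside, world axes, zero at the start; "moment": the same for the moment, N m; "grip_width": finger opening in m.
Only numpy, scipy, OpenCV 4.12 (cv2) and the standard library are available. Lean on these libraries where they do the work, as an engineer would, in place of code of your own. Each camera call takes 0.05 s, during which the arm holds its last target.

## Working session

There is one attempt and no reset: what is moved stays moved. The work goes in short steps, Python scripts to look and compute and a tool call to move; the robot and the scene stay as the last step left them, time stands still between calls to the robot, and variables do not carry over. Pictures are saved under pics/ and viewed, and the job is handed in when it is done.

Besides the shell and the picture viewer there is one more tool, called as name(argument=value, ...) on one line, values as JSON. servo_tool: Moves the arm, as the interface text tells. Its arguments: {"type":"object","properties":{"motion":{"type":"array","items":{"type":"number"}},"gripper":{"type":"number"},"force":{"type":"number"}},"required":["motion"]}

```bash
mkdir -p pics
cat > h.py <<'E'
from station import ctrl
import numpy as np, cv2
from scipy.spatial.transform import Rotation as R
def snap(n,f=None,crop=None,s=1):
    c=ctrl.camera(n); np.savez('/tmp/%s.npz'%n,**c)
    if f:
        im=c['color'][:,:,::-1]
        if crop: x0,y0,x1,y1=crop; im=im[y0:y1,x0:x1]
        cv2.imwrite('pics/'+f,cv2.resize(im,None,fx=s,fy=s,interpolation=cv2.INTER_CUBIC))
    return c
def load(n): return dict(np.load('/tmp/%s.npz'%n))
def pos(c,u,v,z=None):
    Rm=cv2.Rodrigues(np.array(c['rvec'],float))[0]; t=np.array(c['tvec'],float).ravel()
    ray=np.array([(u-c['cx'])/c['fx'],(v-c['cy'])/c['fy'],1.])
    if z is None: p=ray*c['z_map'][int(round(v)),int(round(u))]
    else:
        d=Rm.T@ray; o=-Rm.T@t
        return o+d*(z-o[2])/d[2]
    return Rm.T@(p-t)
def cloud(c):
    Rm=cv2.Rodrigues(np.array(c['rvec'],float))[0]; t=np.array(c['tvec'],float).ravel()
    v,u=np.mgrid[:384,:512]; Z=c['z_map']
    P=np.stack([(u-c['cx'])/c['fx']*Z,(v-c['cy'])/c['fy']*Z,Z],-1)
    return (P-t)@Rm
def proj(c,P):
    return cv2.projectPoints(np.array(P,float).reshape(-1,3),np.array(c['rvec'],float),np.array(c['tvec'],float),np.array([[c['fx'],0,c['cx']],[0,c['fy'],c['cy']],[0,0,1.]]),None)[0].reshape(-1,2)
E
python3 - <<'E'
from h import *
o=ctrl.get_obs()
for k in o: print(k,np.round(o[k],4))
print(R.from_euler('xyz',o['eef_rot']).as_matrix().round(3))
a=snap('top','top0.png',s=1.5); b=snap('scene','scene0.png',s=1.5)
for c in(a,b): print(c['fx'],c['cx'],c['cy'],c['rvec'],c['tvec'])
E
```

```text
time_s 0.0
qpos [ 1.0954  0.3004  1.5216 -0.      1.3207 -0.0666]
joint_vel [-0.0006 -0.0004 -0.0002 -0.0007 -0.002  -0.0015]
tau [-2.00000e-04 -5.31809e+01 -3.52745e+01  7.08000e-02  2.45000e-02
 -1.00000e-04]
ee_pos [0.2185 0.5044 0.1806]
eef_rot [ 3.1017  1.5696 -2.0195]
force [ 0.9186 -0.7936  0.1439]
moment [ 0.0093  0.0269 -0.0267]
grip_width 0.0936
[[-0.001 -0.918  0.397]
 [-0.001  0.397  0.918]
 [-1.     0.    -0.001]]
391.96791538944666 253.03801725251105 191.90453034839294 [ 2.2163993  -2.22164333  0.06130087] [0.01485366 0.52852201 1.18381789]
384.3982645612439 265.5924208155914 194.89831417356538 [ 1.70588479  1.97605061 -0.70782904] [ 0.0661858  -0.32175047  1.68772054]
```

View pics/top0.png

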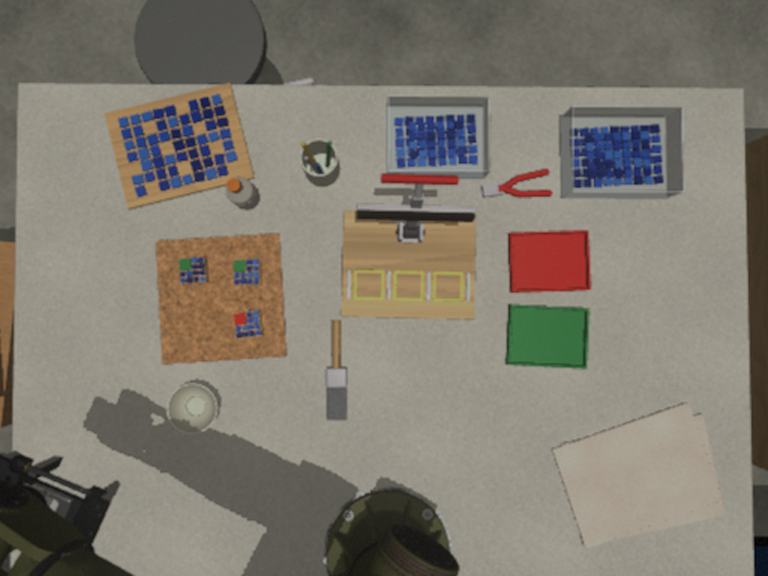

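View pics/scene0.png

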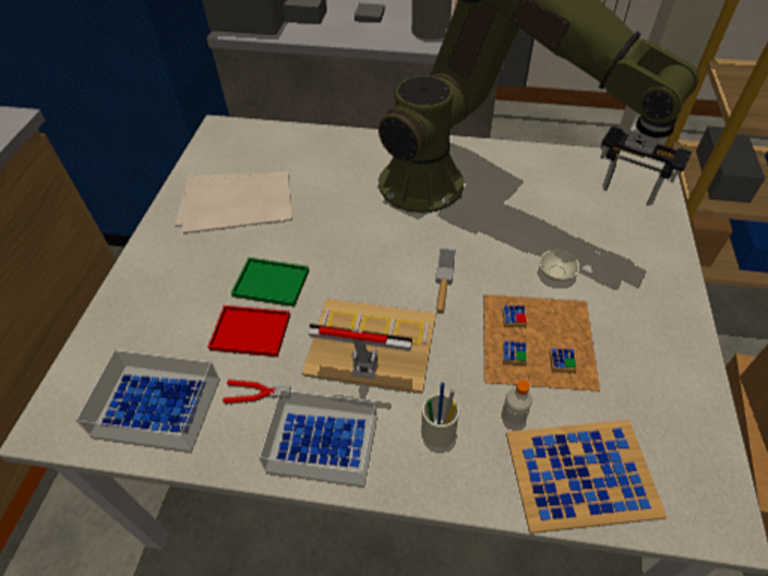

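The top view shows three squares on the cork board: green tags near (195,270) and (247,271), and a red tag near (249,323). The jig's places are near (370,285), (409,286) and (449,287), and the trays are at right. Next, enlarged crops.

Run:
```python
from h import *
c=load('top'); im=c['color'][:,:,::-1]
cv2.imwrite('pics/b0.png',cv2.resize(im[150:250,100:200],None,fx=6,fy=6,interpolation=cv2.INTER_CUBIC))
cv2.imwrite('pics/j0.png',cv2.resize(im[110:220,220:330],None,fx=5,fy=5,interpolation=cv2.INTER_CUBIC))
P=cloud(c)
# height-based squares
z=P[:,:,2]; m=((z>.016)&(z<.035)).astype(np.uint8); m[:150]=0;m[245:]=0;m[:,:105]=0;m[:,192:]=0
n,l,s,ce=cv2.connectedComponentsWithStats(m)
for i in range(1,n):
    if s[i,4]<50: continue
    q=P[l==i]; print(s[i],q.mean(0).round(4),cv2.minAreaRect(q[:,:2].astype(np.float32)))
for lo,hi,n_ in(((0,80,0),(60,255,60),'g'),((140,0,0),(255,50,50),'r')):
    m=cv2.inRange(c['color'],lo,hi); k,l,s,ce=cv2.connectedComponentsWithStats(m)
    for i in range(1,k):
        if s[i,4]>15:
            q=P[l==i];print(n_,s[i],ce[i],q.mean(0).round(4),cv2.minAreaRect(q[:,:2].astype(np.float32)))
```

```text
[119 170  20  19 310] [0.5662 0.3851 0.023 ] ((0.5662558078765869, 0.3863399624824524), (0.0519619956612587, 0.05354724079370499), 5.488369464874268)
[156 172  18  18 321] [0.5627 0.2783 0.0234] ((0.5629214644432068, 0.27870863676071167), (0.05131914094090462, 0.05208365246653557), 0.09049350023269653)
[156 206  20  20 307] [0.4587 0.2761 0.0234] ((0.4584965109825134, 0.2766803205013275), (0.051557544618844986, 0.05287047475576401), 7.973078727722168)
g [339 204  14  29  44] [341.93181818 213.34090909] [ 0.4628 -0.2558  0.0151] ((0.4556273818016052, -0.25185340642929077), (0.031659722328186035, 0.0938037857413292), 64.23294830322266)
g [361 205  31  24  90] [381.78888889 210.68888889] [ 0.4703 -0.3796  0.0101] ((0.4724239408969879, -0.3751371204853058), (0.10784580558538437, 0.054591551423072815), 50.78074264526367)
g [338 227  53  18 137] [367.86131387 240.57664234] [ 0.3808 -0.3323  0.0229] ((0.4220329225063324, -0.17660976946353912), (0.4587061405181885, 0.0699213296175003), 80.7740249633789)
r [333 113  34  17 142] [349.67605634 122.64788732] [ 0.7378 -0.2799  0.0226] ((0.6401852965354919, -0.1363610029220581), (0.06529794633388519, 0.46085724234580994), 31.06566047668457)
r [255 117  50   5 167] [280.16766467 118.67664671] [ 0.7049 -0.0491  0.2273] ((0.7051865458488464, -0.047437895089387894), (0.12285537272691727, 0.008643066510558128), 88.25726318359375)
r [ 343  155   48   39 1070] [373.08691589 173.4682243 ] [ 0.5844 -0.3548  0.0083] ((0.571381151676178, -0.1791228950023651), (0.12053737789392471, 0.4574824273586273), 4.509839057922363)
r [341 168   2  12  23] [341.47826087 173.47826087] [ 0.5839 -0.2554  0.0155] ((0.5844151377677917, -0.25539034605026245), (0.0071828048676252365, 0.035384755581617355), 85.07036590576172)
```

View pics/b0.png

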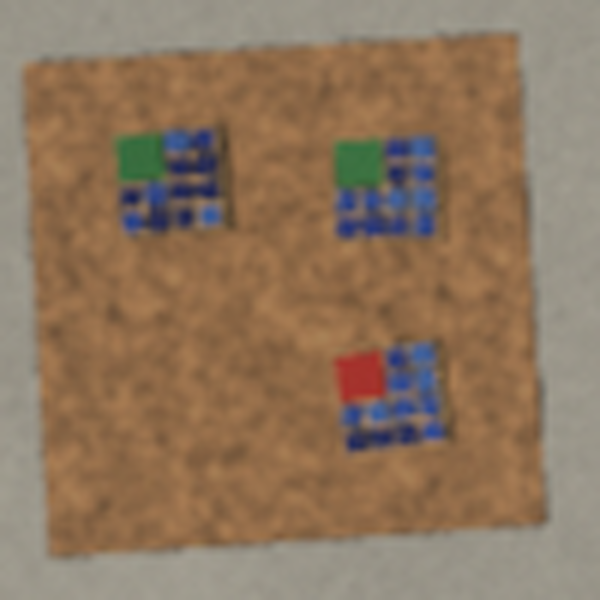

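View pics/j0.png

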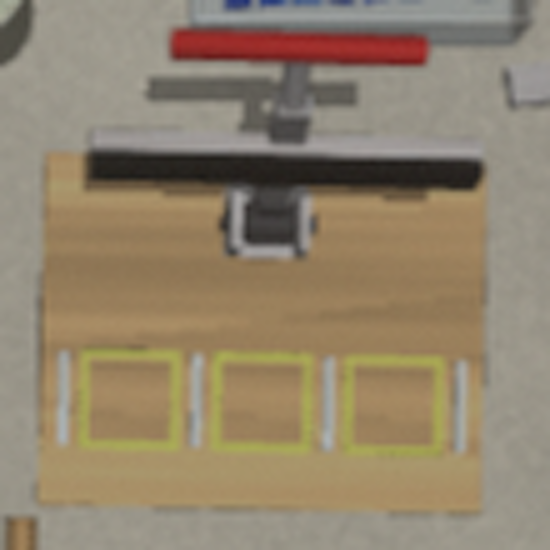

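Run:
```python
from h import *
c=load('top')
f=lambda x,y,z:pos(c,220+(x+.5)/5-.5,110+(y+.5)/5-.5,z)
pl=[f(130.5,400,.012),f(262,402,.012),f(394,404,.012)]
for p in pl:print(p.round(4))
d=pl[0]-pl[2];print('jig y dir deg',np.degrees(np.arctan2(d[1],d[0]))-90,np.linalg.norm(d))
a,b=f(38,502,.012),f(480,514,.012);print(a,b,np.degrees(np.arctan2(*(a-b)[[1,0]]))-90,np.linalg.norm(a-b))
a,b=f(172,45,.219),f(428,50,.219);print('handle',a,b)
def sq(name,pts,z):
    g=[pos(c,100+(x+.5)/6-.5,150+(y+.5)/6-.5,z) for x,y in pts]
    ctr=np.mean(g,0); 
    e=[g[1]-g[0],g[2]-g[3]]; print(name,ctr.round(4),[round(np.degrees(np.arctan2(v[1],v[0]))+90,1) for v in e],[np.linalg.norm(v).round(4) for v in e])
sq('G1',[(117,137),(214,130),(222,230),(124,236)],.024)
sq('G2',[(335,142),(434,138),(436,236),(337,238)],.024)
sq('R',[(335,356),(433,345),(445,440),(348,451)],.024)
for n,cs in (('red',[(508,233),(588,231),(590,290),(510,293)]),('green',[(509,306),(589,307),(586,367),(507,364)])):
    g=np.array([pos(c,(x+.5)/1.5-.5,(y+.5)/1.5-.5,.018) for x,y in cs]);print(n,g.mean(0).round(4),g[0]-g[1],g[0]-g[3])
```

```text
[0.5355 0.0359 0.012 ]
[ 0.5341 -0.0438  0.012 ]
[ 0.5327 -0.1241  0.012 ]
jig y dir deg -0.975401131971978 0.16009207290050656
[0.47392121 0.0919057  0.012     ] [ 0.46579272 -0.17613027  0.012     ] -1.7370253128438264 0.26815919625260076
handle [0.70667506 0.01610592 0.219     ] [ 0.7045033  -0.11308913  0.219     ]
G1 [0.5639 0.3868 0.024 ] [np.float64(4.1), np.float64(3.4)] [np.float64(0.0479), np.float64(0.0483)]
G2 [0.5612 0.2801 0.024 ] [np.float64(2.3), np.float64(1.1)] [np.float64(0.049), np.float64(0.0489)]
R [0.4571 0.2774 0.024 ] [np.float64(6.3), np.float64(6.3)] [np.float64(0.0486), np.float64(0.0481)]
red [ 0.5811 -0.3294  0.018 ] [-0.0041486   0.16365819  0.        ] [0.12157703 0.00293959 0.        ]
green [ 0.4309 -0.3251  0.018 ] [0.00247464 0.16297865 0.        ] [ 0.11664459 -0.00513315  0.        ]
```

servo_tool(motion=[0, -55, -20, 10, 0, -110, -40, 20, 0, -165, -60, 30, 0, -220, -80, 40, 0, -270, -100, 50, 0, -310, -114, 60, 0, -310, -114, 60, 0, -310, -114, 60, 0, -310, -114, 60], gripper=0.85, force=25)

```text
time_s: 1.23
ee_pos: [0.4571, 0.2776, 0.1811]
eef_rot: [3.074, 1.571, -3.092]
force: [-0.3, -1.0, -0.5]
grip_width: 0.0798
```

```bash
cat >> h.py <<'E'
def st():
    o=ctrl.get_obs(); M=R.from_euler('xyz',o['eef_rot']).as_matrix()
    return o,M
def to(p,ang=None):
    """tool-frame shift mm and roll deg for TCP target p, jaw angle deg"""
    o,M=st(); d=M.T@(np.array(p)-o['ee_pos'])*1000
    cur=np.degrees(np.arctan2(M[1,2],M[0,2])); 
    r=0 if ang is None else -(ang-cur)
    print('t',round(o['time_s'],2),'pos',o['ee_pos'].round(4),'jaw',round(cur,2),'w',round(o['grip_width'],4),'F',o['force'].round(1),'-> ',d.round(1),round(r,1))
E
python3 -c "
from h import *
to([.458,.277,.007],6.5); snap('scene','s1.png',(300,150,450,300),4); snap('top','t1.png',(100,150,200,250),6)"
```

```text
t 1.23 pos [0.4571 0.2776 0.1811] jaw 6.7 w 0.0798 F [-0.3 -1.  -0.5] ->  [174.1  -0.7   0.9] 0.2
```

View pics/s1.png

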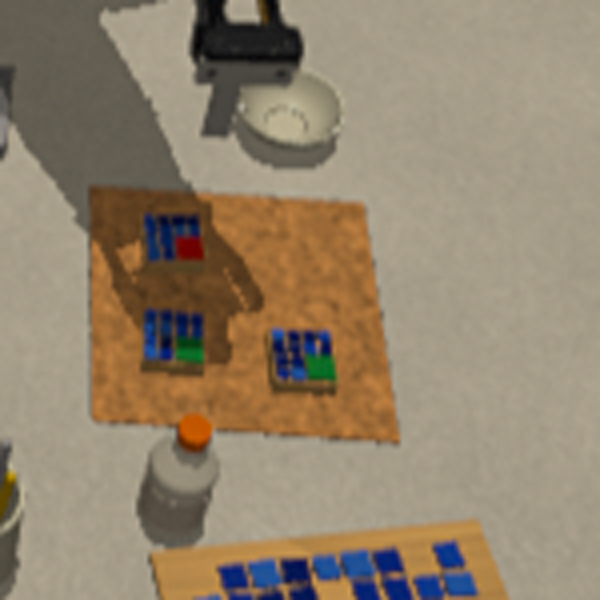

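The crop shows the gripper above the board, with the squares still where they were. Descending on the red one.

servo_tool(motion=[50, 0, 1, 0, 100, 0, 1, 0, 140, 0, 1, 0, 165, 0, 1, 0, 173, 0, 1, 0, 173, 0, 1, 0, 173, 0, 1, 0])

```text
time_s: 2.2
ee_pos: [0.4593, 0.2774, 0.0093]
eef_rot: [0.354, 1.569, 0.469]
force: [-0.1, -0.1, 0.5]
grip_width: 0.0799
```

servo_tool(motion=[0, 0, 0, 0, 0, 0, 0, 0, 0, 0, 0, 0, 0, 0, 0, 0, 0, 0, 0, 0, 0, 0, 0, 0], gripper=0.4, force=25)

```text
time_s: 2.95
ee_pos: [0.4587, 0.2769, 0.0081]
eef_rot: [-2.668, 1.571, -2.553]
force: [-0.0, -0.1, 0.3]
grip_width: 0.0376
```

```bash
python3 -c "
from h import *
to([.5325,-.124,.12],-1.2)"
```

```text
t 2.95 pos [0.4587 0.2769 0.0081] jaw 6.58 w 0.0376 F [-0.  -0.1  0.3] ->  [-111.9 -406.8   27.3] 7.8
```

```bash
python3 -c "
from h import *
snap('scene','s2.png',(300,150,450,300),4); snap('top','t2.png',(100,130,220,250),5)"
```

```text
(no output)
```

View pics/s2.png

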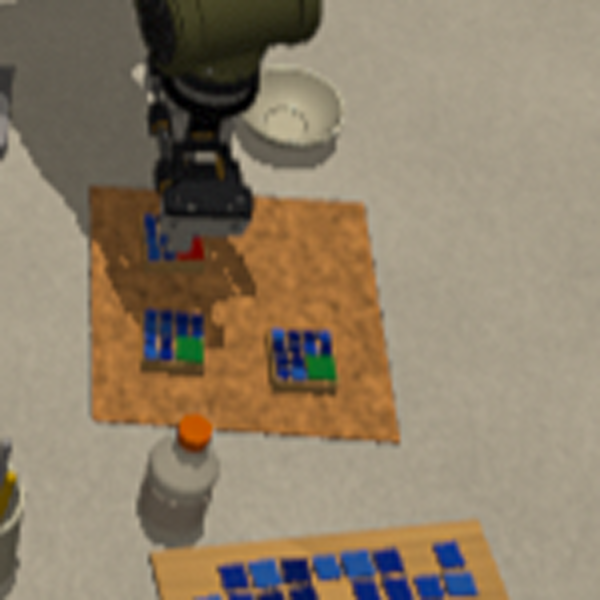

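View pics/t2.png

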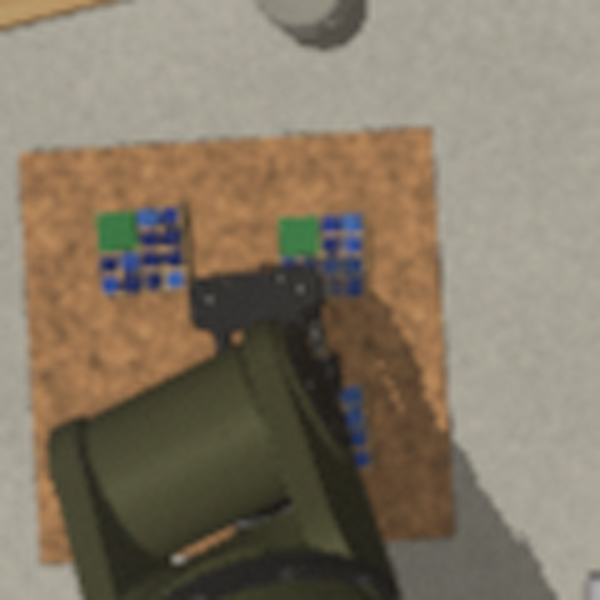

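```bash
python3 -c "
from h import *
o,M=st()
for n,(x0,y0,s) in (('scene',(300,150,4)),('top',(100,130,5))):
    c=load(n); q=proj(c,[o['ee_pos'],o['ee_pos']+[0,0,.1]]); print(n,q.round(1),(q-[x0,y0])*s)
    P=cloud(c)
    Q=P.reshape(-1,3); m=(abs(Q[:,0]-.46)<.1)&(abs(Q[:,1]-.277)<.06)&(Q[:,2]>.035)&(Q[:,2]<.2); print(np.histogram(Q[m,2],bins=np.arange(.035,.21,.02)), Q[m&(Q[:,2]<.09)].min(0) if m.any() else 0,Q[m&(Q[:,2]<.09)].max(0))
"
```

```text
scene [[342.1 210.6]
 [346.5 192.8]] [[168.2169837  242.57986491]
 [185.93608894 171.16665168]]
(array([ 20,  13,   0,   3,  24, 211, 357,  87]), array([0.035, 0.055, 0.075, 0.095, 0.115, 0.135, 0.155, 0.175, 0.195])) [0.42908925 0.26394174 0.0376088 ] [0.49451409 0.28859841 0.06839534]
top [[165.8 215.2]
 [158.7 216.3]] [[329.11951342 426.03965397]
 [293.49010909 431.43020992]]Traceback (most recent call last):
  File "<string>", line 7, in <module>
    Q=P.reshape(-1,3); m=(abs(Q[:,0]-.46)<.1)&(abs(Q[:,1]-.277)<.06)&(Q[:,2]>.035)&(Q[:,2]<.2); print(np.histogram(Q[m,2],bins=np.arange(.035,.21,.02)), Q[m&(Q[:,2]<.09)].min(0) if m.any() else 0,Q[m&(Q[:,2]<.09)].max(0))
                                                                                                                                                         ~~~~~~~~~~~~~~~~~~~~~^^^
    return umr_minimum(a, axis, None, out, keepdims, initial, where)
ValueError: zero-size array to reduction operation minimum which has no identity
```

```bash
python3 -c "
from h import *
o,M=st()
c=load('scene'); P=cloud(c); Q=P[195:222,335:365]; np.set_printoptions(linewidth=250,precision=3,suppress=True)
print((P[195:218:1,338:362,2]*1000).astype(int)); print((P[195:218:2,338:362:2,0]*1000).astype(int));print((P[195:218:2,338:362:2,1]*1000).astype(int))
"
```

```text
[[  -1  147  149  150  175  175  173  172  173  174  173  175  171  174  176  173  171  170  174  171  173  173  148   -2]
 [  -2  143  143  167  173  172  171  171  167  174  171  172  170  173  173  171  172  171  169  175  174  173  174  175]
 [   0  135  140  174  174  170  171  173  174  172  170  173  169  173  170  172  172  172  171  177  171  174  172  172]
 [   1    8   41  173  172  174  170  174  175  170  174  173  172  173  172  172  172  173  173  170  172  171  174  172]
 [   3    8   43  169  174  171  173  171  169  170  173  172  174  171  169  174  173  169  174  174  174  169  171  175]
 [   1    5   43  170  174  170  172  173  176  167  172  171  171  175  171  173  170  172  171  174  175  175  173  169]
 [   5    5   37  169  170  174  172  171  173  173  176  173  173  174  174  169  172  175  175  169  170  174  173  173]
 [   5    5  154  166  168  172  170  170  172  172  169  174  175  174  172  172  173  175  171  170  173  170  171  172]
 [  24   21  150  161  163  165  166  163  169  168  168  166  166  166  166  163  170  169  169  166  167  165  168
[... 2255 characters left out ...]
85 483 483 480 471 469 468 465 465]
 [488 489 484 486 488 483 484 476 478 475 476 476]]
[[261 250 253 260 266 272 278 284 291 296 303 314]
 [261 251 254 260 266 272 279 285 291 297 303 309]
 [261 263 254 260 267 272 278 285 291 296 303 309]
 [261 264 254 260 266 272 278 284 291 296 303 309]
 [259 251 256 261 267 273 280 286 291 297 304 310]
 [259 252 258 264 269 275 282 288 294 300 306 312]
 [260 253 260 265 272 278 284 290 296 303 309 316]
 [260 267 269 276 283 295 302 312 319 326 333 340]
 [260 268 271 278 285 295 301 312 319 326 333 341]
 [260 268 274 282 288 295 302 312 319 326 333 341]
 [261 268 275 282 289 296 303 312 319 326 333 340]
 [263 270 277 284 290 298 304 313 319 327 333 340]]
```

Visually the fingertips end about 25–35 mm higher than the reported TCP: the last finger pixels are at z≈43 mm and the tile top is intact below. I'll raise and open to compare again.

servo_tool(motion=[-30, 0, 0, 0, -60, 0, 0, 0, -60, 0, 0, 0, -60, 0, 0, 0], gripper=0.85)

```text
time_s: 3.55
ee_pos: [0.4584, 0.2768, 0.0673]
eef_rot: [-2.768, 1.57, -2.653]
force: [-0.6, 0.6, -0.2]
grip_width: 0.0742
```

```bash
python3 -c "
from h import *
to([.458,.277,.007],6.5)
c=snap('scene','s3.png',(300,130,420,250),5); P=cloud(c)
o,M=st(); q=proj(c,[o['ee_pos']+[dx,0,dz] for dx in(-.045,0,.045) for dz in(0,.05,.1)]);print(((q-[300,130])*5).round())
Q=P.reshape(-1,3); m=(abs(Q[:,0]-.46)<.1)&(abs(Q[:,1]-.277)<.03)&(Q[:,2]>.035)&(Q[:,2]<.35);print(np.histogram(Q[m,2],bins=np.arange(.035,.3,.01)))
"
```

```text
t 3.55 pos [0.4584 0.2768 0.0673] jaw 6.58 w 0.0742 F [-0.6  0.6 -0.2] ->  [60.3  0.3 -0.3] 0.1
[[224. 302.]
 [235. 255.]
 [247. 205.]
 [223. 351.]
 [234. 305.]
 [246. 256.]
 [221. 403.]
 [233. 357.]
 [246. 308.]]
(array([  0,   0,   0,   0,   0,   0,   4,   9,  15,  13,  18,   7,   3,
         0,   0,  26,  49,  69,  60, 283,  48,  34,  12,   4,  24,  87]), array([0.035, 0.045, 0.055, 0.065, 0.075, 0.085, 0.095, 0.105, 0.115,
       0.125, 0.135, 0.145, 0.155, 0.165, 0.175, 0.185, 0.195, 0.205,
       0.215, 0.225, 0.235, 0.245, 0.255, 0.265, 0.275, 0.285, 0.295]))
```

View pics/s3.png

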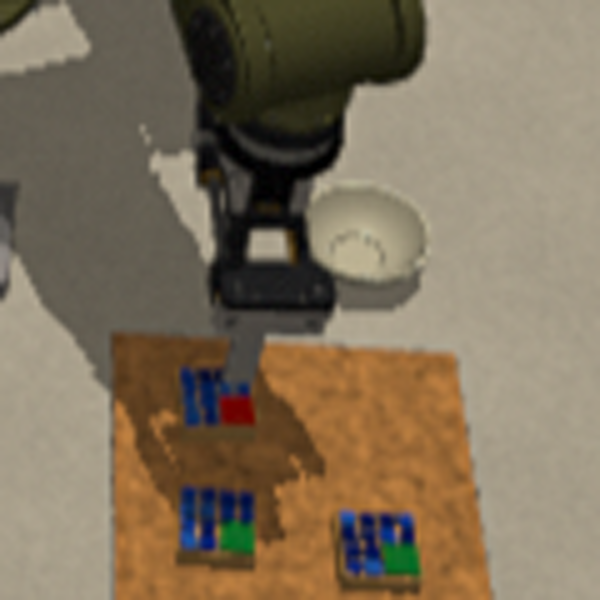

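```bash
python3 -c "
from h import *
o,M=st(); print(o['ee_pos'],o['qpos'].round(4))
for n in('scene','top'):
    c=snap(n); P=cloud(c); Q=P.reshape(-1,3)
    d=np.abs(Q-o['ee_pos']); m=(d[:,0]<.11)&(d[:,1]<.12)&(Q[:,2]>.05)&(Q[:,2]<.35)
    L=(Q[m]-o['ee_pos'])@M*1000
    for lo in range(-200,20,10):
        k=(L[:,0]>=lo)&(L[:,0]<lo+10)
        if k.sum()>2: print(n,lo,k.sum(),'y',np.percentile(L[k,1],[2,98]).round(),'z',np.percentile(L[k,2],[2,98]).round())
"
```

```text
[0.4582729  0.27669633 0.06710502] [ 0.4748  0.3917  1.6812 -0.      1.0702  0.36  ]
scene -200 7 y [-21.  21.] z [14. 19.]
scene -190 29 y [-21.  21.] z [ 4. 20.]
scene -180 45 y [-24.  21.] z [-2. 20.]
scene -170 319 y [-34.  29.] z [-64.  91.]
scene -160 87 y [-35.  29.] z [-72.  91.]
scene -150 77 y [-35.  28.] z [-71.  89.]
scene -140 97 y [-35.  28.] z [-74.  83.]
scene -130 38 y [-34.  30.] z [-70.  83.]
scene -90 9 y [-9.  5.] z [-38.  53.]
scene -80 16 y [-11.   7.] z [-38.  52.]
scene -70 15 y [-11.   8.] z [-16.  55.]
scene -60 14 y [-11.   8.] z [46. 54.]
scene -50 12 y [-10.   6.] z [49. 54.]
scene -40 7 y [-9.  7.] z [51. 54.]
top -170 388 y [-34.  29.] z [-51.  87.]
top -160 21 y [-36.  23.] z [-13.  84.]
top -150 77 y [-36.  31.] z [-57.  78.]
top -140 13 y [-36. -27.] z [27. 77.]
top -130 5 y [-36. -34.] z [41. 79.]
```

Both views give a tool about 28 mm shorter than reported: the finger ends at tool x ≈ −30 mm and the body at −127 mm, not −97 mm. I'll treat the true tip as reported z + 28 mm and check this by descending gently.

servo_tool(motion=[30, 0, 0, 0, 60, 0, 0, 0, 70, 0, 0, 0, 76, 0, 0, 0, 80, 0, 0, 0, 80, 0, 0, 0, 80, 0, 0, 0], gripper=0.85)

```text
time_s: 4.58
ee_pos: [0.459, 0.2771, -0.0113]
eef_rot: [0.374, 1.57, 0.489]
force: [-0.2, 0.1, 0.1]
grip_width: 0.0796
```

```bash
python3 -c "
from h import *
to([.458,.277,.007],6.5)
o,M=st()
c=snap('scene','s4.png',(300,150,420,250),6); P=cloud(c);Q=P.reshape(-1,3)
m=(abs(Q[:,0]-.505)<.025)&(abs(Q[:,1]-.277)<.03)&(Q[:,2]<.1);
for lo in range(0,100,10):
  k=m&(Q[:,2]*1000>=lo)&(Q[:,2]*1000<lo+10); print(lo,k.sum(),Q[k].mean(0))
"
```

```text
t 4.58 pos [ 0.459   0.2771 -0.0113] jaw 6.58 w 0.0796 F [-0.2  0.1  0.1] ->  [-18.3   0.   -1. ] 0.1
0 153 [0.50691045 0.27574784 0.00433189]
10 17 [0.48739573 0.27906147 0.01488708]
20 25 [0.49211087 0.27220287 0.02437162]
30 12 [0.51227644 0.28158969 0.03555065]
40 13 [0.510681   0.27975711 0.04526414]
50 8 [0.512035   0.2810552  0.05559395]
60 12 [0.51243535 0.28155988 0.06499208]
70 5 [0.51329391 0.28306774 0.07281062]
80 0 [nan nan nan]
90 0 [nan nan nan]<string>:8: RuntimeWarning: Mean of empty slice.
  ret = um.true_divide(
```

View pics/s4.png

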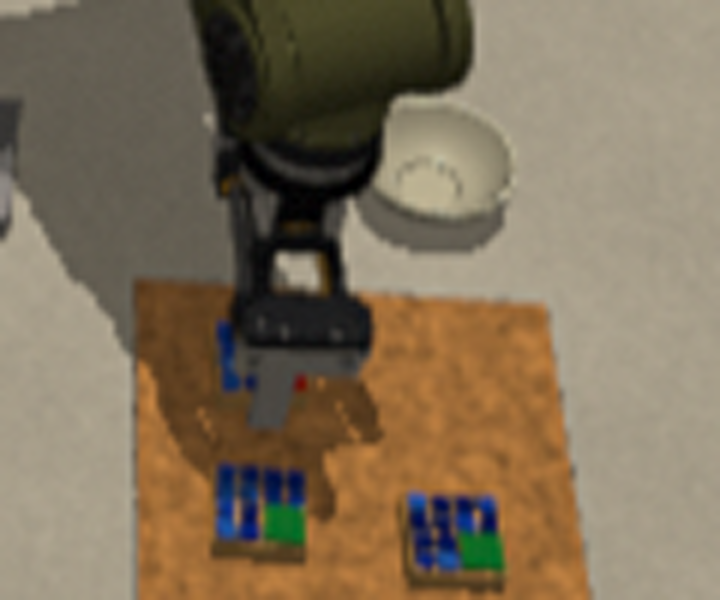

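```bash
python3 -c "
from h import *
c=load('scene')
for v in (419,424,429,433):
  u,w=300+(265+.5)/6-.5,150+(v+.5)/6-.5
  Rm=cv2.Rodrigues(c['rvec'])[0];t=c['tvec'].ravel();d=Rm.T@np.array([(u-c['cx'])/c['fx'],(w-c['cy'])/c['fy'],1]);o=-Rm.T@t
  print(v,o+d*(.512-o[0])/d[0], o+d*(.4995-o[0])/d[0])
"
```

```text
419 [0.512      0.28085634 0.02914958] [0.4995     0.28314168 0.01226449]
424 [0.512      0.28157741 0.02436891] [0.4995     0.28387406 0.00740888]
429 [0.512      0.28230247 0.01956179] [0.4995     0.28461048 0.00252639]
433 [0.512      0.28288541 0.0156969 ] [ 0.4995      0.28520257 -0.00139909]
```

servo_tool(motion=[5, 0, 0, 0, 10, 0, 0, 0, 10, 0, 0, 0, 10, 0, 0, 0])

```text
time_s: 5.12
ee_pos: [0.4589, 0.2771, -0.0202]
eef_rot: [0.243, 1.57, 0.358]
force: [-10.1, -5.0, 28.0]
grip_width: 0.0797
```

servo_tool(motion=[0, 0, 0, 0, 0, 0, 0, 0, 0, 0, 0, 0, 0, 0, 0, 0, 0, 0, 0, 0, 0, 0, 0, 0], gripper=0.4, force=25)

```text
time_s: 5.88
ee_pos: [0.4597, 0.2777, -0.0201]
eef_rot: [0.494, 1.568, 0.608]
force: [-5.3, 0.2, 22.9]
grip_width: 0.0518
```

Gripped at 51.8 mm, and the tips touched the board (23 N). Contact puts the true tip at reported z + 24 mm. Lifting and going to the jig.

servo_tool(motion=[-20, 0, 0, 0, -60, 0, 0, 0, -110, 0, 0, 0, -130, 0, 0, 0, -130, 0, 0, 0, -130, 0, 0, 0])

```text
time_s: 6.62
ee_pos: [0.4582, 0.2767, 0.1067]
eef_rot: [-2.771, 1.569, -2.657]
force: [-0.3, 0.7, -1.0]
grip_width: 0.0519
```

```bash
python3 -c "
from h import *
to([.5325,-.124,.11],-1.2); snap('scene','s5.png',(250,100,450,250),4)"
```

```text
t 6.62 pos [0.4582 0.2767 0.1067] jaw 6.58 w 0.0519 F [-0.3  0.7 -1. ] ->  [  -3.1 -406.5   27.9] 7.8
```

View pics/s5.png

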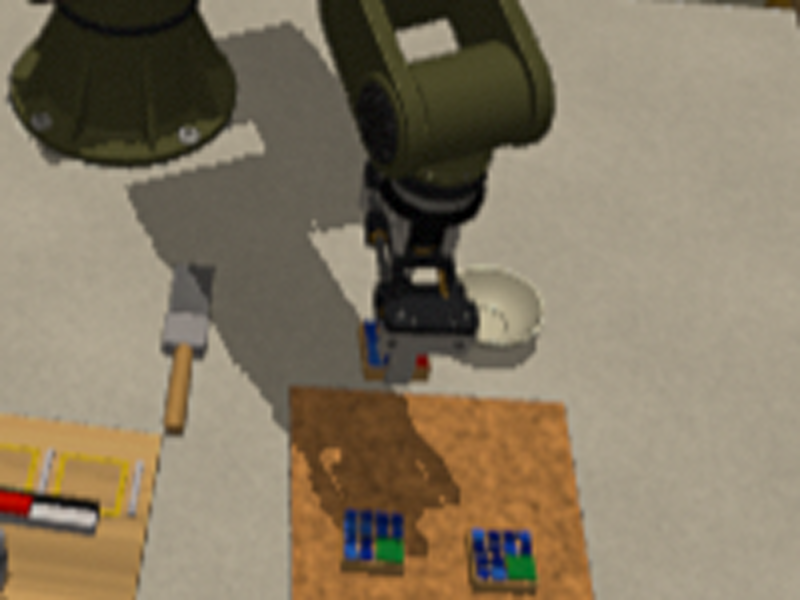

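servo_tool(motion=[0, -40, 3, 1, 0, -90, 6, 2, 0, -145, 10, 3, 0, -200, 14, 4, 0, -255, 18, 5, 0, -310, 22, 6, 0, -360, 25, 7, 0, -395, 27, 8, 0, -407, 28, 8, 0, -407, 28, 8, 0, -407, 28, 8, 0, -407, 28, 8])

```text
time_s: 8.18
ee_pos: [0.5332, -0.1231, 0.1082]
eef_rot: [2.152, 1.571, 2.129]
force: [0.0, -0.2, -1.1]
grip_width: 0.0516
```

```bash
python3 -c "
from h import *
to([.5325,-.124,-.009],-1.2); snap('scene','s6.png',(180,130,320,270),5)
o,M=st()
for n in ('scene','top'):
  c=snap(n); P=cloud(c); Q=P.reshape(-1,3); d=Q-o['ee_pos']
  tz=o['ee_pos'][2]+.024
  m=(abs(d[:,0])<.06)&(abs(d[:,1])<.06)&(abs(Q[:,2]-tz-.02)<.005)
  print(n,m.sum(),Q[m].mean(0),Q[m].min(0),Q[m].max(0))
"
```

```text
t 8.18 pos [ 0.5332 -0.1231  0.1082] jaw -1.34 w 0.0516 F [ 0.  -0.2 -1.1] ->  [117.2  -0.9  -0.7] -0.1
scene 88 [ 0.54294273 -0.11123779  0.15143706] [ 0.51036988 -0.14767315  0.14725388] [ 0.57481202 -0.09729254  0.1572042 ]<string>:9: RuntimeWarning: Mean of empty slice.
  ret = um.true_divide(
Traceback (most recent call last):
ValueError: zero-size array to reduction operation minimum which has no identity
```

View pics/s6.png

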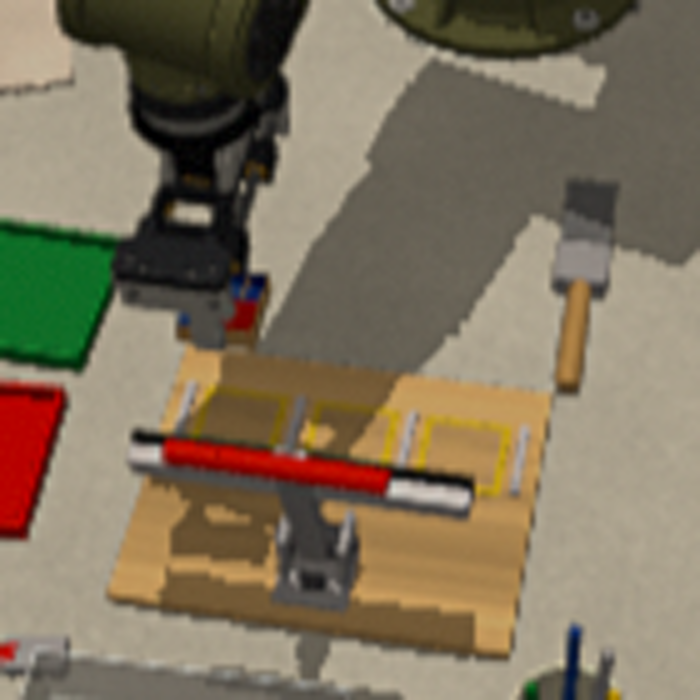

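The tile is held centred above the -y place (y −0.097…−0.148). Descending.

servo_tool(motion=[30, 0, 0, 0, 70, -1, -1, 0, 100, -1, -1, 0, 112, -1, -1, 0, 116, -1, -1, 0, 116, -1, -1, 0, 116, -1, -1, 0])

```text
time_s: 9.2
ee_pos: [0.5327, -0.1253, -0.0069]
eef_rot: [-0.286, 1.569, -0.311]
force: [0.0, 0.1, -0.2]
grip_width: 0.0517
```

```bash
python3 -c "
from h import *
to([.5325,-.124,-.011],-1.2); snap('scene','s7.png',(200,160,300,260),6)"
```

```text
t 9.2 pos [ 0.5327 -0.1253 -0.0069] jaw -1.42 w 0.0517 F [ 0.   0.1 -0.2] ->  [ 4.1  1.3 -0.3] -0.2
```

View pics/s7.png

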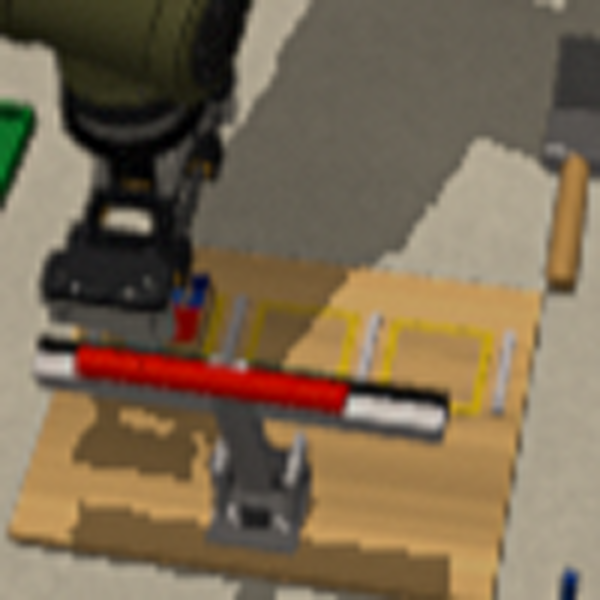

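servo_tool(motion=[2, 1, 0, 0, 4, 1, 0, 0, 4, 1, 0, 0, 4, 1, 0, 0])

```text
time_s: 9.75
ee_pos: [0.5322, -0.1241, -0.0119]
eef_rot: [3.084, 1.571, 3.059]
force: [0.5, -0.5, -0.4]
grip_width: 0.052
```

servo_tool(motion=[0, 0, 0, 0, 0, 0, 0, 0, 0, 0, 0, 0, 0, 0, 0, 0, -30, 0, 0, 0, -80, 0, 0, 0, -120, 0, 0, 0, -120, 0, 0, 0], gripper=0.75)

```text
time_s: 10.75
ee_pos: [0.5336, -0.1246, 0.1111]
eef_rot: [-0.272, 1.565, -0.297]
force: [-0.2, -0.4, -1.2]
grip_width: 0.0708
```

```bash
python3 -c "
from h import *
to([.562,.279,.11],1.5); snap('top','t8.png',(100,120,340,260),3.3)"
```

```text
t 10.75 pos [ 0.5336 -0.1246  0.1111] jaw -1.42 w 0.0708 F [-0.2 -0.4 -1.2] ->  [  0.6 404.1  18.4] -2.9
```

View pics/t8.png

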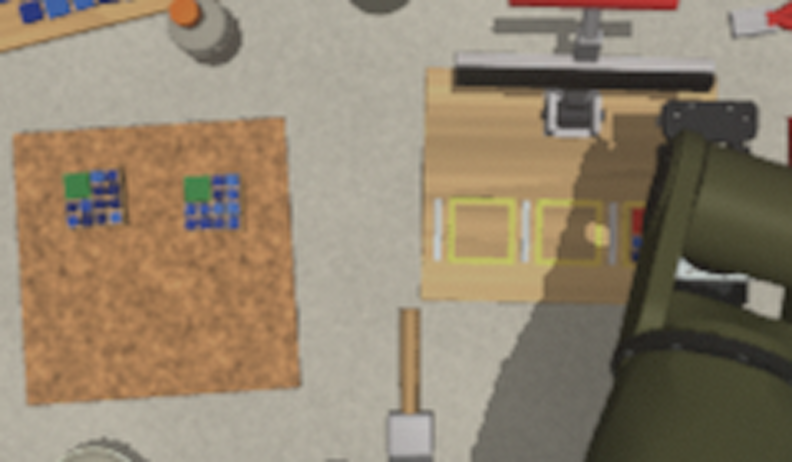

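The red square sits in the right-hand frame and the two green ones are unmoved. Next, the green one at (.562,.279).

servo_tool(motion=[0, 40, 2, 0, 0, 90, 4, -1, 0, 145, 7, -1, 0, 200, 9, -1, 0, 255, 12, -2, 0, 310, 14, -2, 0, 360, 16, -3, 0, 394, 18, -3, 0, 404, 18, -3, 0, 404, 18, -3, 0, 404, 18, -3, 0, 404, 18, -3], gripper=0.85)

```text
time_s: 12.3
ee_pos: [0.5604, 0.2783, 0.1082]
eef_rot: [-0.879, 1.571, -0.853]
force: [0.1, -0.9, -0.9]
grip_width: 0.0799
```

```bash
python3 -c "
from h import *
to([.562,.279,-.017],1.5); c=snap('scene','s9.png',(200,130,400,270),4)
P=cloud(c);z=P[:,:,2]; m=((z>.016)&(z<.05)).astype(np.uint8); m[:, :200]=0;m[:185]=0;m[265:]=0;m[:,400:]=0
n,l,s,ce=cv2.connectedComponentsWithStats(m)
for i in range(1,n):
    if s[i,4]<40: continue
    q=P[l==i]; print(s[i],q.mean(0).round(4),cv2.minAreaRect(q[:,:2].astype(np.float32)))
"
```

```text
t 12.3 pos [0.5604 0.2783 0.1082] jaw 1.51 w 0.0799 F [ 0.1 -0.9 -0.9] ->  [125.2   0.7   1.6] 0.0
[291 185  11  22  82] [0.4179 0.1025 0.0189] ((0.41695156693458557, 0.10084928572177887), (0.02857854589819908, 0.10416796803474426), 82.70915222167969)
[218 205  18  14 196] [ 0.5366 -0.122   0.0304] ((0.529970645904541, -0.1242092028260231), (0.06402458250522614, 0.054686643183231354), 3.264965772628784)
[335 227  16  15 210] [0.5678 0.2793 0.0231] ((0.5653185248374939, 0.278874933719635), (0.05370126664638519, 0.04986127093434334), 1.3429937362670898)
[367 232  18  15 225] [0.571  0.3866 0.0229] ((0.5690690875053406, 0.38747599720954895), (0.054521262645721436, 0.05295959487557411), 5.46712064743042)
[235 238  17  14 128] [ 0.6588 -0.0443  0.0272] ((0.6579219698905945, -0.04316985234618187), (0.04274393990635872, 0.05403423309326172), 11.115534782409668)
```

View pics/s9.png

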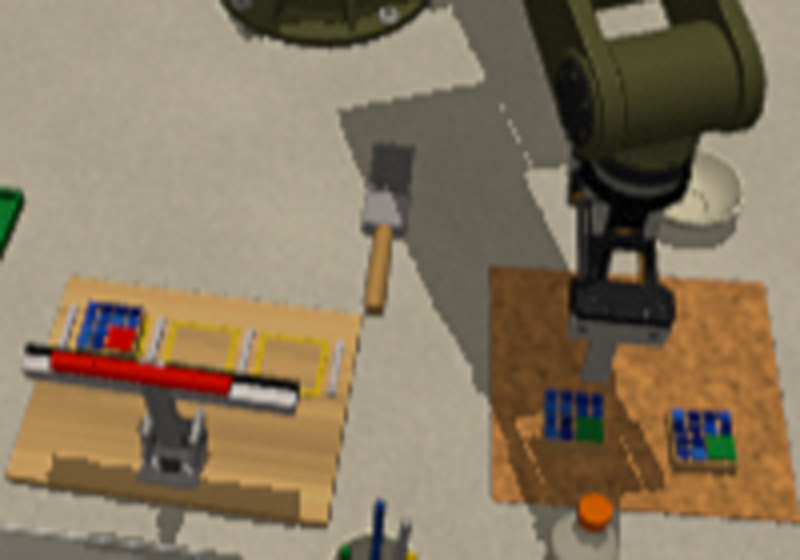

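The red square is in its place. Descending on the green one.

servo_tool(motion=[40, 1, 2, 0, 80, 1, 2, 0, 110, 1, 2, 0, 121, 1, 2, 0, 125, 1, 2, 0, 125, 1, 2, 0, 125, 1, 2, 0])

```text
time_s: 13.22
ee_pos: [0.5628, 0.2806, -0.0157]
eef_rot: [0.361, 1.569, 0.388]
force: [0.4, 1.2, -0.2]
grip_width: 0.0801
```

servo_tool(motion=[0, 0, 0, 0, 0, 0, 0, 0, 0, 0, 0, 0, 0, 0, 0, 0, 0, 0, 0, 0, 0, 0, 0, 0], gripper=0.4, force=25)

```text
time_s: 13.98
ee_pos: [0.5623, 0.2803, -0.0168]
eef_rot: [0.177, 1.571, 0.205]
force: [0.1, 0.2, 2.0]
grip_width: 0.0521
```

servo_tool(motion=[-30, 0, 0, 0, -80, 0, 0, 0, -120, 0, 0, 0, -130, 0, 0, 0, -130, 0, 0, 0, -130, 0, 0, 0])

```text
time_s: 14.72
ee_pos: [0.5615, 0.28, 0.1111]
eef_rot: [-2.77, 1.568, -2.742]
force: [0.7, -0.7, -0.4]
grip_width: 0.0519
```

```bash
python3 -c "
from h import *
to([.534,-.044,.11],-1.2)"
```

```text
t 14.72 pos [0.5615 0.28   0.1111] jaw 1.58 w 0.0519 F [ 0.7 -0.7 -0.4] ->  [   1.6 -323.2  -36.4] 2.8
```

servo_tool(motion=[0, -40, -4, 0, 0, -90, -10, 1, 0, -145, -16, 1, 0, -200, -22, 2, 0, -250, -28, 2, 0, -290, -33, 3, 0, -315, -36, 3, 0, -323, -36, 3, 0, -323, -36, 3, 0, -323, -36, 3, 0, -323, -36, 3])

```text
time_s: 16.1
ee_pos: [0.5351, -0.0427, 0.113]
eef_rot: [2.808, 1.571, 2.784]
force: [0.6, 0.3, -0.8]
grip_width: 0.0514
```

```bash
python3 -c "
from h import *
to([.534,-.044,-.008],-1.2); snap('scene','s10.png',(180,130,320,270),5)"
```

```text
t 16.1 pos [ 0.5351 -0.0427  0.113 ] jaw -1.36 w 0.0514 F [ 0.6  0.3 -0.8] ->  [121.   -1.3  -1.1] -0.2
```

View pics/s10.png

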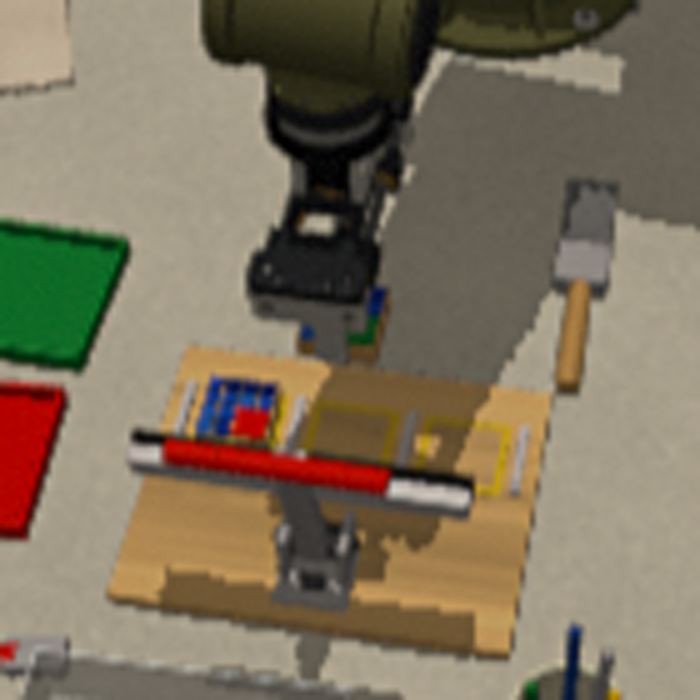

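servo_tool(motion=[30, 0, 0, 0, 70, -1, -1, 0, 100, -1, -1, 0, 114, -1, -1, 0, 119, -1, -1, 0, 121, -1, -1, 0, 121, -1, -1, 0, 121, -1, -1, 0])

```text
time_s: 17.15
ee_pos: [0.5344, -0.0445, -0.0072]
eef_rot: [-0.129, 1.57, -0.154]
force: [-0.5, -0.4, -1.8]
grip_width: 0.0516
```

servo_tool(motion=[0, 0, 0, 0, 0, 0, 0, 0, 0, 0, 0, 0, 0, 0, 0, 0, -30, 0, 0, 0, -80, 0, 0, 0, -120, 0, 0, 0, -120, 0, 0, 0], gripper=0.75)

```text
time_s: 18.15
ee_pos: [0.5355, -0.0447, 0.1151]
eef_rot: [-0.13, 1.565, -0.155]
force: [-0.1, -0.1, -1.1]
grip_width: 0.0703
```

```bash
python3 -c "
from h import *
to([.565,.3865,.11],4); snap('top','t11.png',(100,120,340,260),3.3)"
```

```text
t 18.15 pos [ 0.5355 -0.0447  0.1151] jaw -1.42 w 0.0703 F [-0.1 -0.1 -1.1] ->  [  4.9 431.8  18.8] -5.4
```

View pics/t11.png

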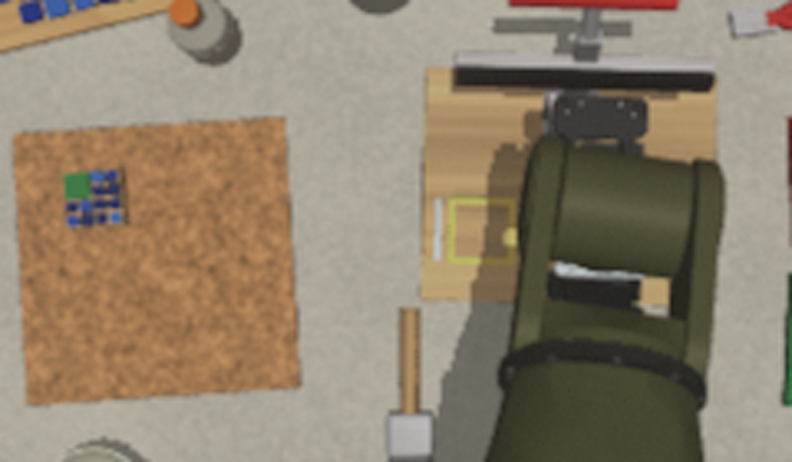

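The last green square is still at its board spot (px ~(96,198) in the crop). Going there.

servo_tool(motion=[0, 40, 2, 0, 0, 90, 4, -1, 0, 145, 6, -2, 2, 200, 9, -2, 5, 255, 12, -3, 5, 310, 14, -4, 5, 365, 16, -4, 5, 410, 18, -5, 5, 428, 19, -5, 5, 432, 19, -5, 5, 432, 19, -5, 5, 432, 19, -5], gripper=0.85)

```text
time_s: 19.7
ee_pos: [0.5639, 0.3859, 0.107]
eef_rot: [-2.448, 1.57, -2.387]
force: [-0.3, 0.1, 0.5]
grip_width: 0.0798
```

```bash
python3 -c "
from h import *
to([.565,.3865,-.0165],4); c=snap('scene','s12.png',(200,130,400,270),4)
P=cloud(c);z=P[:,:,2]; m=((z>.016)&(z<.05)).astype(np.uint8); m[:, :200]=0;m[:185]=0;m[265:]=0;m[:,400:]=0
n,l,s,ce=cv2.connectedComponentsWithStats(m)
for i in range(1,n):
    if s[i,4]<40: continue
    q=P[l==i]; print(s[i],q.mean(0).round(4),cv2.minAreaRect(q[:,:2].astype(np.float32)))
"
```

```text
t 19.7 pos [0.5639 0.3859 0.107 ] jaw 3.52 w 0.0798 F [-0.3  0.1  0.5] ->  [123.5   0.5   1.1] -0.5
[291 185  11  21  89] [0.417  0.1026 0.019 ] ((0.41527390480041504, 0.0968896746635437), (0.03538103029131889, 0.1029287651181221), 81.93141174316406)
[218 204  19  15 195] [ 0.5362 -0.1227  0.0301] ((0.530437707901001, -0.12702815234661102), (0.06140818074345589, 0.06497136503458023), 87.39049530029297)
[241 207  18  15 194] [ 0.5384 -0.0432  0.0302] ((0.533269464969635, -0.04674636200070381), (0.061527349054813385, 0.0602644644677639), 82.92938995361328)
[367 232  18  15 227] [0.571  0.3865 0.0227] ((0.5693730115890503, 0.3871966004371643), (0.05410347133874893, 0.0524841733276844), 5.7488694190979)
[234 236  18  17 137] [ 0.6583 -0.044   0.027 ] ((0.6552689075469971, -0.04525775462388992), (0.052112650126218796, 0.04802003875374794), 85.6730728149414)
```

View pics/s12.png

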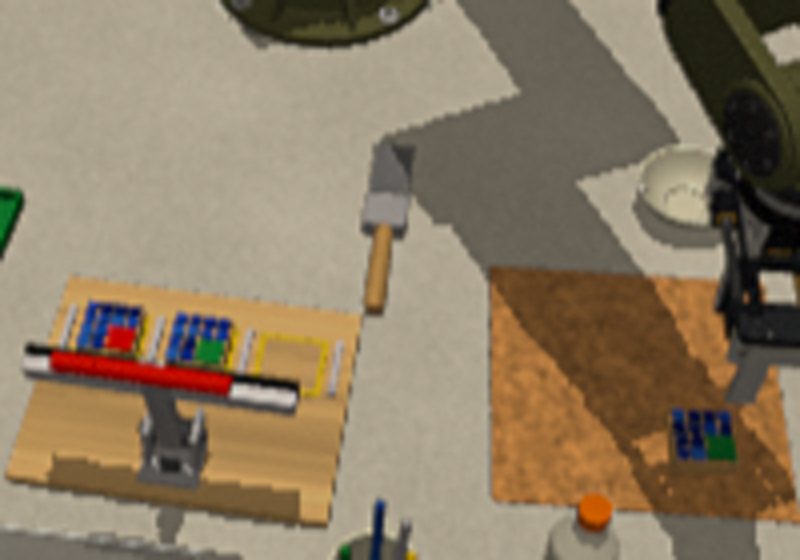

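Red and the first green are in their places. Picking the third.

servo_tool(motion=[40, 0, 1, 0, 80, 0, 1, 0, 110, 0, 1, 0, 120, 0, 1, 0, 124, 0, 1, 0, 124, 0, 1, 0, 124, 0, 1, 0])

```text
time_s: 20.62
ee_pos: [0.5653, 0.3872, -0.0157]
eef_rot: [0.466, 1.569, 0.528]
force: [-0.1, -0.9, -0.4]
grip_width: 0.0796
```

servo_tool(motion=[0, 0, 0, 0, 0, 0, 0, 0, 0, 0, 0, 0, 0, 0, 0, 0, 0, 0, 0, 0, 0, 0, 0, 0], gripper=0.4, force=25)

```text
time_s: 21.38
ee_pos: [0.5649, 0.387, -0.0168]
eef_rot: [0.339, 1.571, 0.402]
force: [0.8, 0.1, 0.4]
grip_width: 0.0517
```

servo_tool(motion=[-30, 0, 0, 0, -80, 0, 0, 0, -120, 0, 0, 0, -130, 0, 0, 0, -130, 0, 0, 0, -130, 0, 0, 0])

```text
time_s: 22.12
ee_pos: [0.5641, 0.3865, 0.1109]
eef_rot: [-2.662, 1.568, -2.599]
force: [-0.4, -0.0, -0.7]
grip_width: 0.0518
```

```bash
python3 -c "
from h import *
to([.535,.036,.11],-1.2)"
```

```text
t 22.12 pos [0.5641 0.3865 0.1109] jaw 3.58 w 0.0518 F [-0.4 -0.  -0.7] ->  [   1.5 -348.   -50.9] 4.8
```

servo_tool(motion=[0, -40, -6, 0, 0, -90, -13, 1, 0, -145, -21, 2, 0, -200, -29, 3, 0, -255, -37, 4, 0, -305, -45, 5, 0, -335, -49, 5, 0, -348, -51, 5, 0, -348, -51, 5, 0, -348, -51, 5, 0, -348, -51, 5])

```text
time_s: 23.5
ee_pos: [0.5356, 0.0374, 0.113]
eef_rot: [2.835, 1.571, 2.812]
force: [-0.3, -0.3, -0.2]
grip_width: 0.0518
```

```bash
python3 -c "
from h import *
to([.535,.036,-.008],-1.2); snap('scene','s13.png',(180,130,320,270),5)"
```

```text
t 23.5 pos [0.5356 0.0374 0.113 ] jaw -1.35 w 0.0518 F [-0.3 -0.3 -0.2] ->  [121.   -1.4  -0.6] -0.2
```

View pics/s13.png

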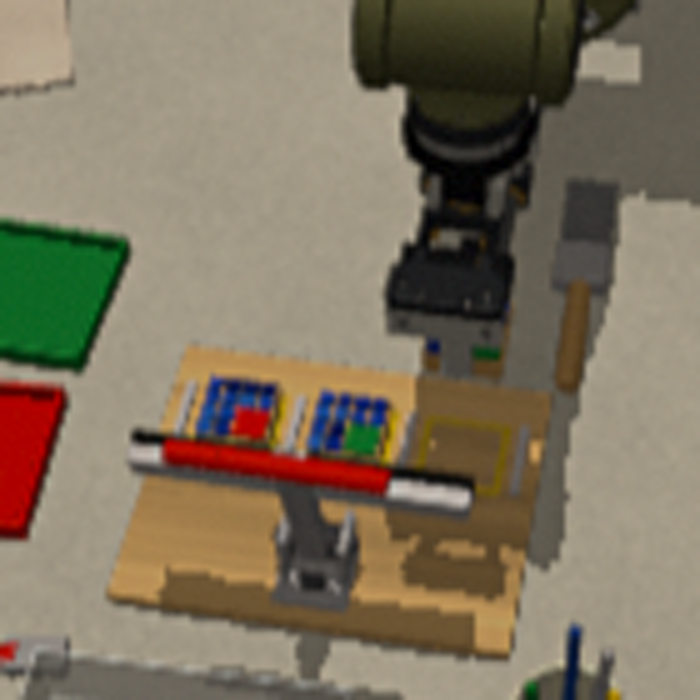

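servo_tool(motion=[30, 0, 0, 0, 70, -1, -1, 0, 100, -1, -1, 0, 114, -1, -1, 0, 119, -1, -1, 0, 121, -1, -1, 0, 121, -1, -1, 0, 121, -1, -1, 0])

```text
time_s: 24.55
ee_pos: [0.5349, 0.0355, -0.0072]
eef_rot: [0.036, 1.57, 0.011]
force: [-1.5, 1.3, -1.4]
grip_width: 0.0518
```

servo_tool(motion=[0, 0, 0, 0, 0, 0, 0, 0, 0, 0, 0, 0, 0, 0, 0, 0, -30, 0, 0, 0, -80, 0, 0, 0, -130, 0, 0, 0, -140, 0, -60, 0, -140, 0, -120, 0, -140, 0, -160, 0, -140, 0, -160, 0, -140, 0, -160, 0], gripper=0.75)

```text
time_s: 26.05
ee_pos: [0.3754, 0.0394, 0.1325]
eef_rot: [0.048, 1.57, 0.023]
force: [0.1, 1.1, -0.1]
grip_width: 0.0704
```

```bash
python3 -c "
from h import *
to([.705,-.010,.25],0); c=snap('top','t14.png',(220,100,330,220),5);snap('scene','s14.png',(180,150,320,290),5)
P=cloud(c)
m=cv2.inRange(c['color'],(140,0,0),(255,60,60));m[:,:250]=0;m[:,310:]=0;m[125:]=0
q=P[m>0];print(q.mean(0),q.min(0),q.max(0))
"
```

```text
t 26.05 pos [0.3754 0.0394 0.1325] jaw -1.43 w 0.0704 F [ 0.1  1.1 -0.1] ->  [-117.1  -41.2  330.8] -1.4
[ 0.70479618 -0.04925498  0.22709887] [ 0.69880147 -0.10913058  0.22078819] [0.71162564 0.01391677 0.23217554]
```

View pics/t14.png

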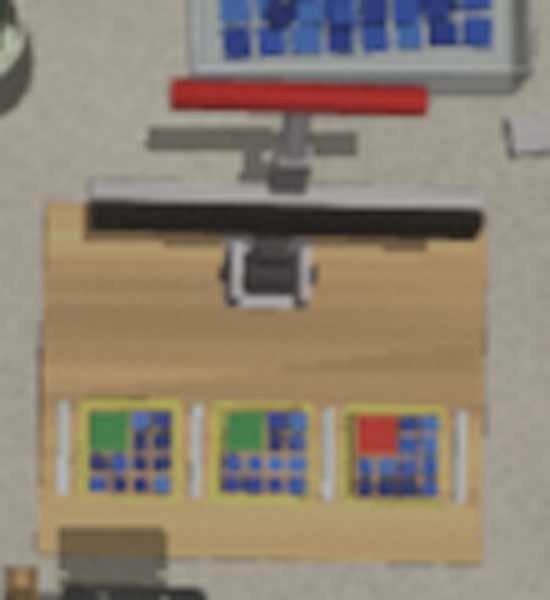

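View pics/s14.png

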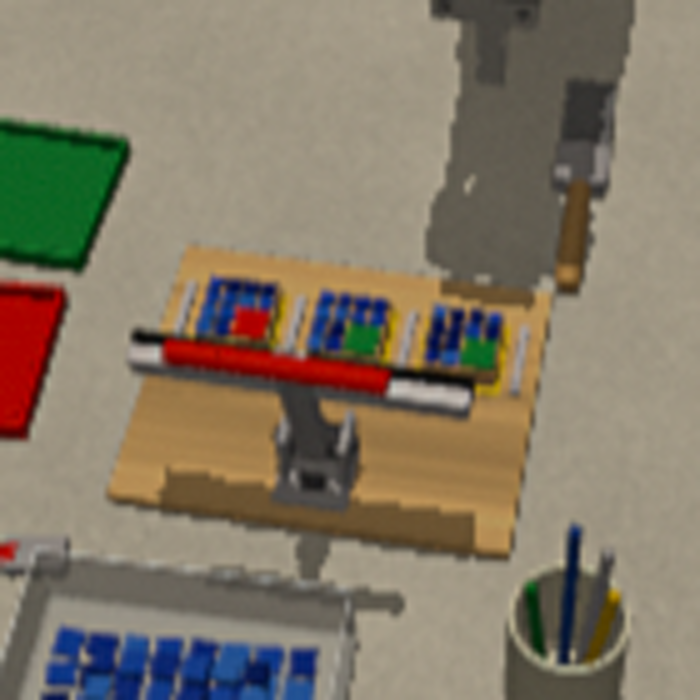

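All three squares lie inside their yellow frames: top-view crop (130,450), (263,452) and (395,455). The red handle centre is at (.705,−.0475,.219). Now the handle arc.

```bash
python3 -c "
import numpy as np
from h import *
to([.705,-.0115,.275],-1.4)
e=1.8-np.linspace(0,1.8,19); x=-185*np.cos(e)+25*np.sin(e); z=185*np.sin(e)+25*np.cos(e)
print([(round(-(b-z[0])),round(a-x[0])) for a,b in zip(x,z)])
"
```

```text
t 26.15 pos [0.3754 0.0394 0.1321] jaw -1.43 w 0.0707 F [ 0.1  0.1 -0.3] ->  [-142.9  -42.7  330.8] -0.0
[(0, 0), (-6, -18), (-10, -36), (-12, -55), (-12, -73), (-10, -92), (-7, -110), (-2, -128), (5, -145), (14, -162), (24, -177), (36, -192), (49, -205), (64, -217), (79, -227), (96, -236), (113, -243), (131, -248), (149, -251)]
```

servo_tool(motion=[-50, 0, 0, 0, -100, -10, 20, 0, -140, -30, 60, 0, -143, -40, 115, 0, -143, -43, 170, 0, -143, -43, 225, 0, -143, -43, 280, 0, -143, -43, 320, 0, -143, -43, 331, 0, -143, -43, 331, 0, -143, -43, 331, 0, -143, -43, 331, 0], gripper=0.4)

```text
time_s: 27.65
ee_pos: [0.7041, -0.0117, 0.2757]
eef_rot: [-0.001, 1.57, -0.026]
force: [-0.4, -0.3, -0.5]
grip_width: 0.0374
```

```bash
python3 -c "
from h import *
to([.705,-.0115,.175],-1.4); snap('scene','s15.png',(180,100,320,240),5)"
```

```text
t 27.65 pos [ 0.7041 -0.0117  0.2757] jaw -1.42 w 0.0374 F [-0.4 -0.3 -0.5] ->  [100.7   0.3   0.8] -0.0
```

View pics/s15.png

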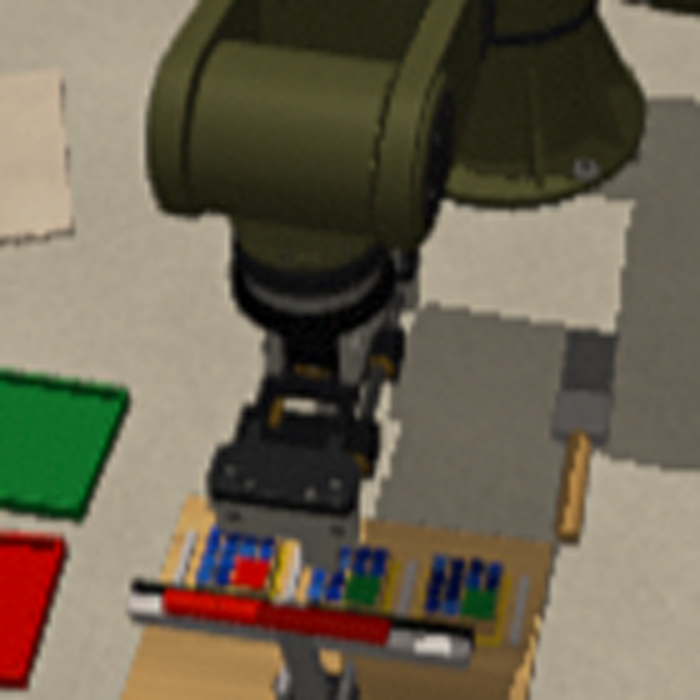

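servo_tool(motion=[30, 0, 1, 0, 60, 0, 1, 0, 80, 0, 1, 0, 95, 0, 1, 0, 104, 0, 1, 0, 104, 0, 1, 0, 104, 0, 1, 0])

```text
time_s: 28.58
ee_pos: [0.7058, -0.0118, 0.1721]
eef_rot: [-0.05, 1.57, -0.075]
force: [-0.0, -0.5, 0.1]
grip_width: 0.0378
```

```bash
python3 -c "
from h import *
to([.705,-.0115,.175],-1.4); snap('scene','s16.png',(180,100,320,240),5)"
```

```text
t 28.57 pos [ 0.7058 -0.0118  0.1721] jaw -1.42 w 0.0378 F [-0.  -0.5  0.1] ->  [-2.9  0.3 -0.8] -0.0
```

View pics/s16.png

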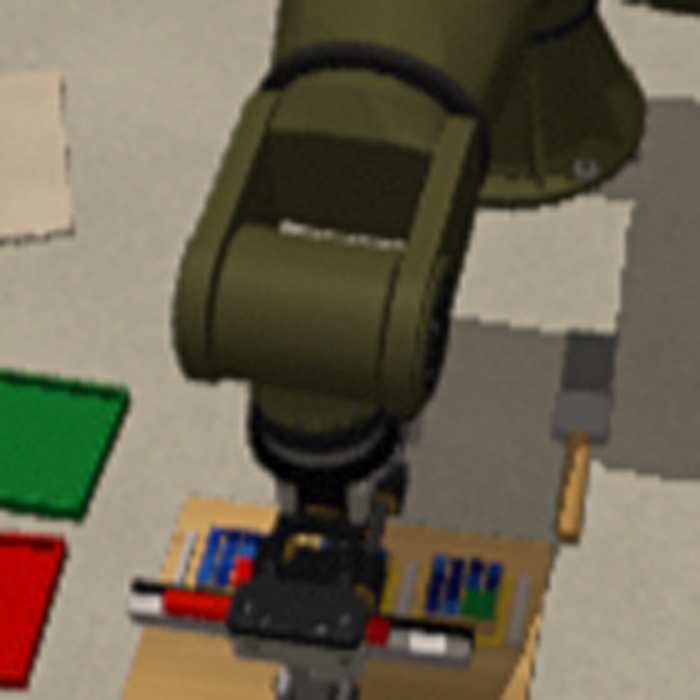

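The fingers straddle the handle's +y half. Following the arc to closed.

servo_tool(motion=[-6, 0, -18, 0, -10, 0, -36, 0, -12, 0, -55, 0, -12, 0, -73, 0, -10, 0, -92, 0, -7, 0, -110, 0, -2, 0, -128, 0, 5, 0, -145, 0, 14, 0, -162, 0, 24, 0, -177, 0, 36, 0, -192, 0, 49, 0, -205, 0, 64, 0, -217, 0, 79, 0, -227, 0, 96, 0, -236, 0, 113, 0, -243, 0, 131, 0, -248, 0, 147, 0, -251, 0, 147, 0, -251, 0, 147, 0, -251, 0])

```text
time_s: 31.12
ee_pos: [0.4553, -0.0056, 0.0251]
eef_rot: [-0.084, 1.569, -0.109]
force: [0.7, -0.6, -0.6]
grip_width: 0.0377
```

```bash
python3 -c "
from h import *
to([.455,-.0115,.025],-1.4); snap('scene','s17.png',(180,100,320,240),5)"
```

```text
t 31.12 pos [ 0.4553 -0.0056  0.0251] jaw -1.42 w 0.0377 F [ 0.7 -0.6 -0.6] ->  [ 0.1 -5.9 -0.1] -0.0
```

View pics/s17.png

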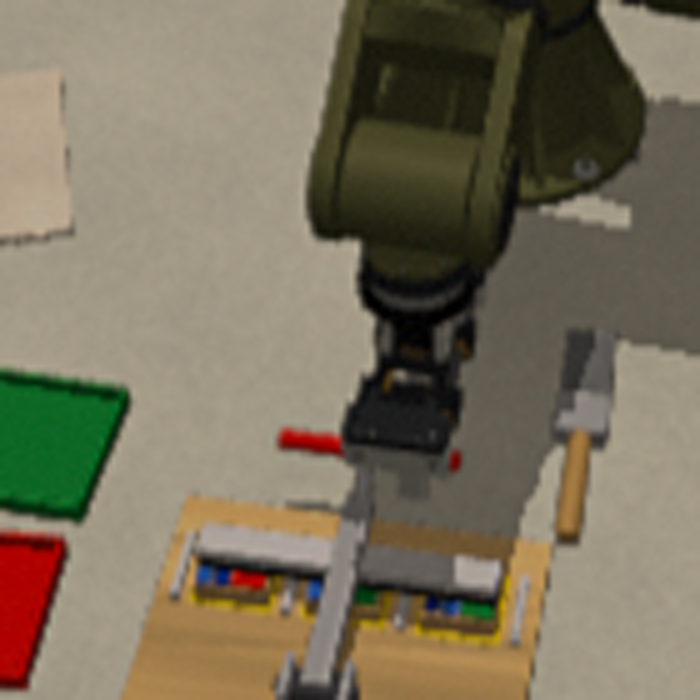

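The clamp is closed, with the bar across all three squares. Releasing and withdrawing.

servo_tool(motion=[0, 0, 0, 0, -10, 0, 0, 0, -40, 0, 0, 0, -80, 0, 0, 0, -120, 0, 0, 0, -150, 0, -30, 0, -150, 0, -60, 0, -150, 0, -90, 0, -150, 0, -90, 0, -150, 0, -90, 0, -150, 0, -90, 0, -150, 0, -90, 0, -150, 0, -90, 0, -150, 0, -90, 0, -150, 0, -90, 0, -150, 0, -90, 0, -150, 0, -90, 0, -150, 0, -90, 0, -150, 0, -90, 0, -150, 0, -90, 0], gripper=0.55)

```text
time_s: 33.67
ee_pos: [0.3646, -0.0033, 0.1742]
eef_rot: [0.463, 1.571, 0.438]
force: [0.6, -0.9, -0.0]
grip_width: 0.0517
```

```bash
python3 -c "
from h import *
to([.455,-.0115,.025],-1.4); snap('scene','s18.png',(180,130,320,270),5); c=snap('top','t18.png',(220,100,330,220),5)
P=cloud(c)
m=cv2.inRange(c['color'],(140,0,0),(255,60,60));m[:,:250]=0;m[:,315:]=0;m[:180]=0
n,l,s,ce=cv2.connectedComponentsWithStats(m)
for i in range(1,n):
  q=P[l==i]
  if len(q)>20: print(s[i],q.mean(0),q.min(0),q.max(0))"
```

```text
t 33.67 pos [ 0.3646 -0.0033  0.1742] jaw -1.42 w 0.0517 F [ 0.6 -0.9 -0. ] ->  [149.2  -5.9  90.6] -0.0
[270 216  25   4  87] [ 0.45300956 -0.067093    0.07758929] [ 0.44840492 -0.10248535  0.07152005] [ 0.45752636 -0.03286787  0.08303736]
```

View pics/s18.png

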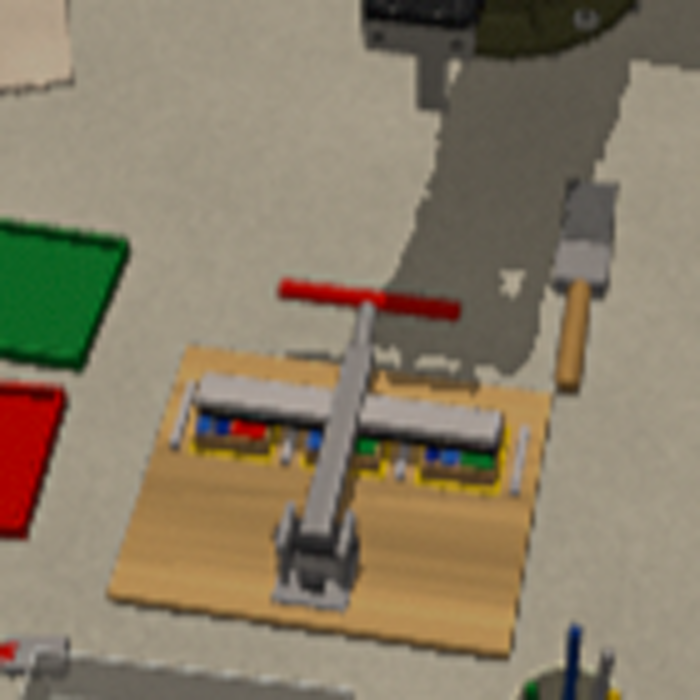

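View pics/t18.png

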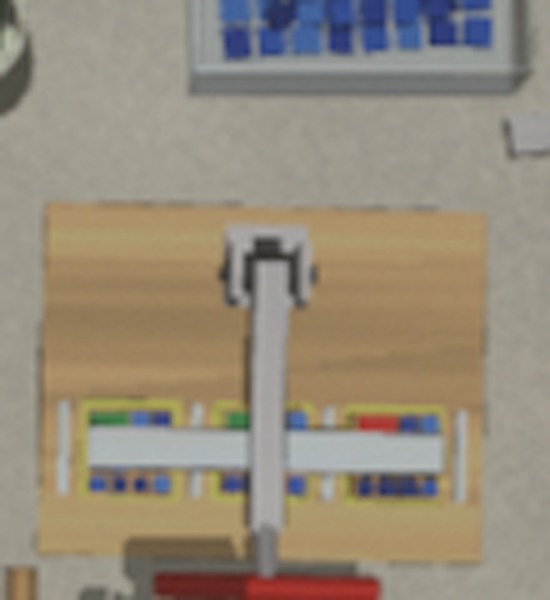

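The handle is at z≈.07 and the bar lies over all three squares. Waiting, hands off, well over five seconds.

servo_tool(motion=[0, 0, 0, 0, 0, 0, 0, 0, 0, 0, 0, 0, 0, 0, 0, 0, 0, 0, 0, 0, 0, 0, 0, 0, 0, 0, 0, 0, 0, 0, 0, 0, 0, 0, 0, 0, 0, 0, 0, 0, 0, 0, 0, 0, 0, 0, 0, 0, 0, 0, 0, 0, 0, 0, 0, 0, 0, 0, 0, 0, 0, 0, 0, 0, 0, 0, 0, 0, 0, 0, 0, 0, 0, 0, 0, 0, 0, 0, 0, 0])

```text
time_s: 36.28
ee_pos: [0.3646, -0.0033, 0.1742]
eef_rot: [-3.11, 1.571, -3.135]
force: [0.2, 0.2, 0.3]
grip_width: 0.0515
```

servo_tool(motion=[0, 0, 0, 0, 0, 0, 0, 0, 0, 0, 0, 0, 0, 0, 0, 0, 0, 0, 0, 0, 0, 0, 0, 0, 0, 0, 0, 0, 0, 0, 0, 0, 0, 0, 0, 0, 0, 0, 0, 0, 0, 0, 0, 0, 0, 0, 0, 0, 0, 0, 0, 0, 0, 0, 0, 0, 0, 0, 0, 0, 0, 0, 0, 0, 0, 0, 0, 0, 0, 0, 0, 0, 0, 0, 0, 0, 0, 0, 0, 0])

```text
time_s: 38.78
ee_pos: [0.3646, -0.0033, 0.1741]
eef_rot: [2.63, 1.571, 2.605]
force: [-0.0, 1.0, 0.7]
grip_width: 0.0519
```

```bash
python3 -c "
from h import *
to([.454,-.012,.174],-1.4); snap('scene','s19.png',(180,130,320,270),4)"
```

```text
t 38.77 pos [ 0.3646 -0.0033  0.1741] jaw -1.42 w 0.0519 F [-0.   1.   0.7] ->  [ 0.1 -6.5 89.6] -0.0
```

View pics/s19.png

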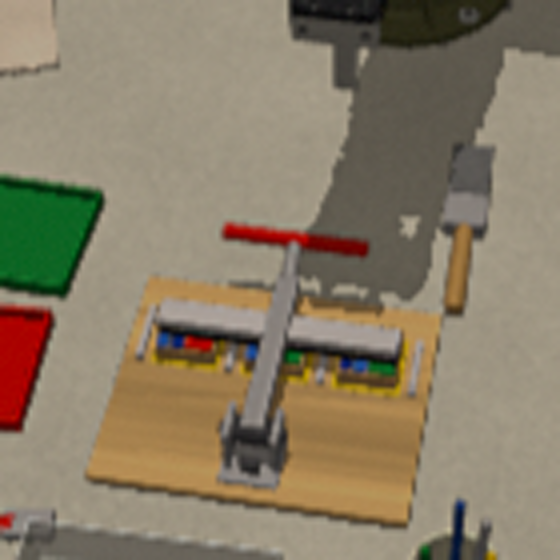

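servo_tool(motion=[0, -2, 40, 0, 0, -5, 80, 0, 0, -5, 90, 0, 30, -5, 90, 0, 80, -5, 90, 0, 125, -5, 90, 0, 144, -5, 90, 0, 148, -5, 90, 0, 148, -5, 90, 0, 148, -5, 90, 0], gripper=0.5)

```text
time_s: 40.08
ee_pos: [0.4549, -0.0106, 0.0272]
eef_rot: [-0.074, 1.569, -0.099]
force: [-0.1, 0.7, -0.1]
grip_width: 0.0468
```

servo_tool(motion=[0, 0, 0, 0, 0, 0, 0, 0, 0, 0, 0, 0, 0, 0, 0, 0, 0, 0, 0, 0, 0, 0, 0, 0], gripper=0.1, force=20)

```text
time_s: 40.83
ee_pos: [0.4561, -0.0106, 0.0265]
eef_rot: [-0.03, 1.567, -0.055]
force: [11.1, 1.0, -6.4]
grip_width: 0.0154
```

```bash
python3 -c "
from h import *
to([.454,-.012,.025],-1.4); snap('scene','s20.png',(180,130,320,270),4)
import numpy as np
e=np.linspace(0,1.8,19); x=-185*np.cos(e)+25*np.sin(e); z=185*np.sin(e)+25*np.cos(e)
print([(round(-(b-z[0])),round(a-x[0])) for a,b in zip(x,z)])"
```

```text
t 40.83 pos [ 0.4561 -0.0106  0.0265] jaw -1.43 w 0.0154 F [11.1  1.  -6.4] ->  [ 1.5 -1.4 -2.1] -0.0
[(0, 0), (-18, 3), (-36, 9), (-54, 16), (-70, 24), (-86, 35), (-100, 46), (-113, 60), (-125, 74), (-135, 90), (-144, 106), (-151, 123), (-156, 141), (-160, 160), (-162, 178), (-161, 197), (-159, 215), (-155, 234), (-149, 251)]
```

View pics/s20.png

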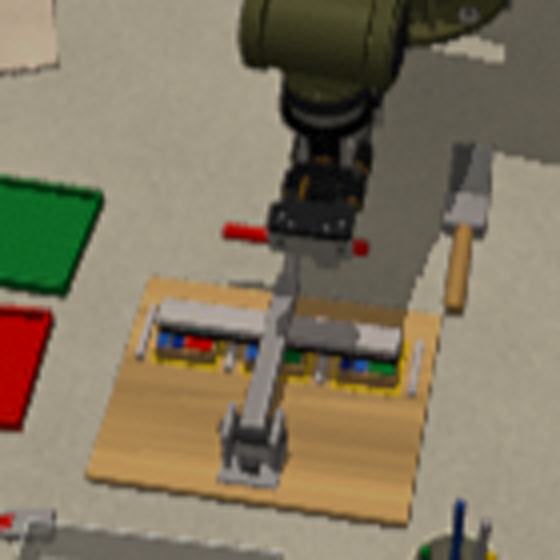

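servo_tool(motion=[-8, 0, 2, 0, -18, 0, 5, 0, -36, 0, 10, 0, -54, 0, 17, 0, -70, 0, 25, 0, -86, 0, 36, 0, -100, 0, 47, 0])

```text
time_s: 41.75
ee_pos: [0.4987, -0.0116, 0.1264]
eef_rot: [3.139, 1.563, 3.114]
force: [-19.4, -0.7, 9.4]
grip_width: 0.0153
```

```bash
python3 -c "
from h import *
to([.454,-.012,.025],-1.4); snap('scene','s21.png',(180,100,320,240),4)"
```

```text
t 41.75 pos [ 0.4987 -0.0116  0.1264] jaw -1.42 w 0.0153 F [-19.4  -0.7   9.4] ->  [101.8  -1.5 -43.9] -0.0
```

View pics/s21.png

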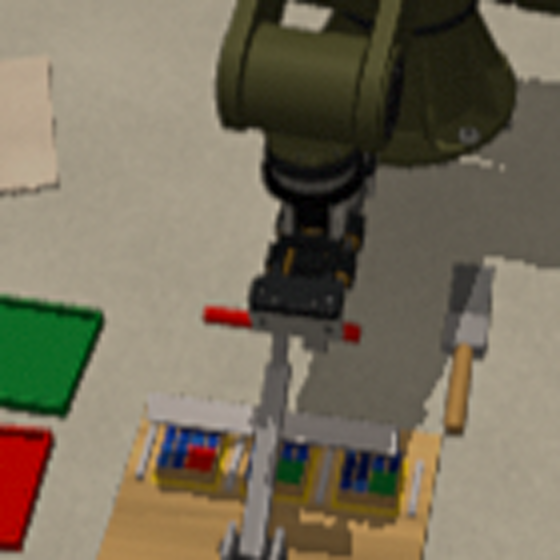

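servo_tool(motion=[-12, 0, 12, 0, -24, 0, 26, 0, -35, 0, 42, 0, -44, 0, 58, 0, -51, 0, 75, 0, -56, 0, 93, 0, -56, 0, 93, 0])

```text
time_s: 42.68
ee_pos: [0.5952, -0.0141, 0.1833]
eef_rot: [-0.128, 1.569, -0.152]
force: [-2.4, -0.6, 8.7]
grip_width: 0.0153
```

servo_tool(motion=[0, 0, 2, 0, 0, 0, 2, 0, -4, 0, 19, 0, -6, 0, 37, 0, -5, 0, 56, 0, -3, 0, 74, 0, 1, 0, 93, 0, 5, 0, 110, 0, 6, 0, 114, 0, 6, 0, 110, 0, 6, 0, 110, 0], gripper=0.35)

```text
time_s: 44.05
ee_pos: [0.7038, -0.0167, 0.1767]
eef_rot: [-0.056, 1.57, -0.081]
force: [0.0, 0.0, 0.3]
grip_width: 0.0326
```

```bash
python3 -c "
from h import *
to([.705,-.012,.27],-1.4); snap('scene','s22.png',(180,100,320,240),4)"
```

```text
t 44.05 pos [ 0.7038 -0.0167  0.1767] jaw -1.42 w 0.0326 F [0.  0.  0.3] ->  [-93.3   4.7   1.2] -0.0
```

View pics/s22.png

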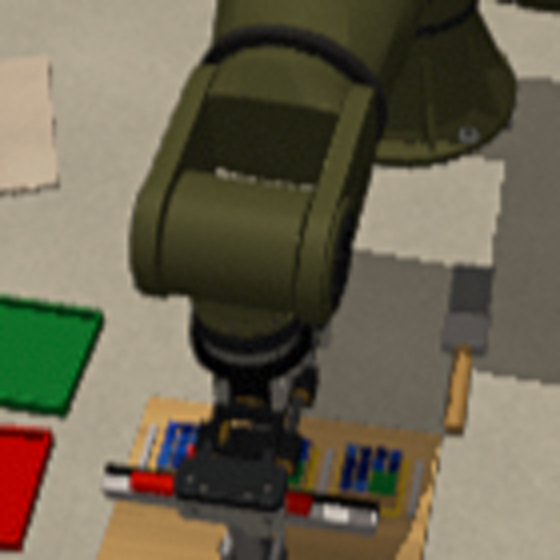

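Open against the stop. Lifting clear, then backing off toward the base before looking.

servo_tool(motion=[-30, 0, 0, 0, -70, 0, 0, 0, -100, 0, 0, 0, -100, 0, -50, 0, -100, 0, -110, 0, -100, 0, -170, 0, -100, 0, -230, 0, -100, 0, -290, 0, -100, 0, -320, 0, -100, 0, -320, 0, -100, 0, -320, 0])

```text
time_s: 45.48
ee_pos: [0.3849, -0.0089, 0.2764]
eef_rot: [-0.097, 1.57, -0.122]
force: [0.3, -0.3, -0.4]
grip_width: 0.0327
```

```bash
python3 -c "
from h import *
to([.5325,-.124,.12],-1.4); c=snap('top','t23.png',(220,100,400,260),4.4)
P=cloud(c)
m=cv2.inRange(c['color'],(140,0,0),(255,60,60));m[:,:250]=0;m[:,310:]=0;m[130:]=0
q=P[m>0];print('handle',q.mean(0),q.min(0),q.max(0))
z=P[:,:,2]; m=((z>.023)&(z<.045)).astype(np.uint8); m[:,:220]=0;m[:175]=0;m[208:]=0;m[:,320:]=0
n,l,s,ce=cv2.connectedComponentsWithStats(m)
for i in range(1,n):
    if s[i,4]<40: continue
    q=P[l==i]; print(s[i],q.mean(0).round(4),cv2.minAreaRect(q[:,:2].astype(np.float32)))
"
```

```text
t 45.48 pos [ 0.3849 -0.0089  0.2764] jaw -1.43 w 0.0327 F [ 0.3 -0.3 -0.4] ->  [ 156.6 -111.4  150.3] -0.0
handle [ 0.70138602 -0.04693494  0.24217411] [ 0.49331313 -0.10954482  0.22206508] [0.71136414 0.04417118 1.19819531]
[238 181  17  18 302] [0.5349 0.0353 0.031 ] ((0.5352707505226135, 0.03505697101354599), (0.04794067516922951, 0.051120951771736145), 89.8821029663086)
[264 181  18  18 296] [ 0.534  -0.0449  0.0312] ((0.5350867509841919, -0.04433111101388931), (0.050812844187021255, 0.05107833817601204), 89.7943115234375)
[291 182  18  18 322] [ 0.5318 -0.1246  0.031 ] ((0.5319503545761108, -0.12528488039970398), (0.052091989666223526, 0.051164157688617706), 89.87171173095703)
```

View pics/t23.png

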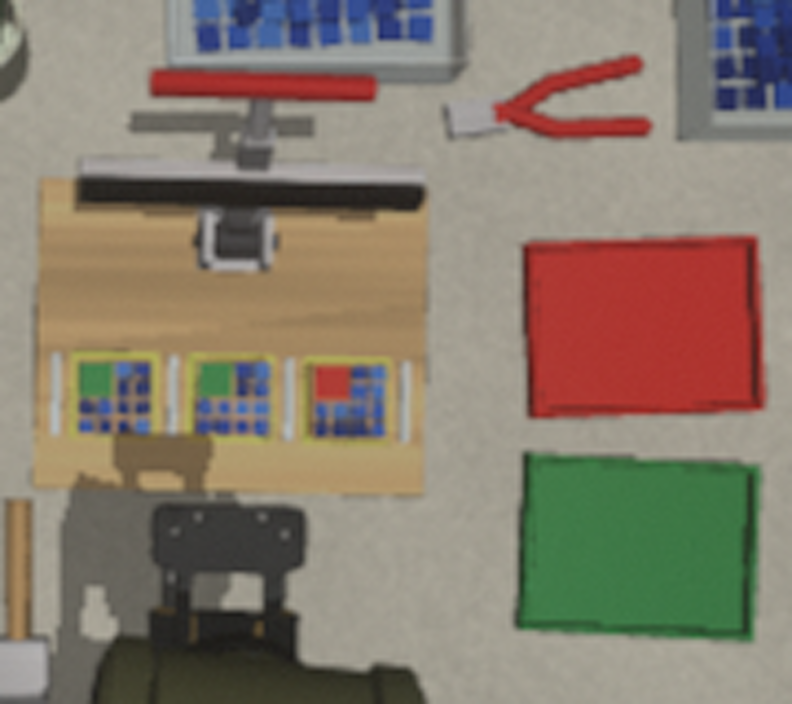

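The clamp is fully open and the squares are undisturbed. Picking red at (.532,−.125).

servo_tool(motion=[0, -30, 40, 0, 20, -70, 90, 0, 70, -110, 135, 0, 120, -115, 149, 0, 155, -115, 149, 0, 165, -115, 149, 0, 165, -115, 149, 0, 165, -115, 149, 0], gripper=0.78, force=25)

```text
time_s: 46.52
ee_pos: [0.5314, -0.1275, 0.1131]
eef_rot: [-0.28, 1.568, -0.304]
force: [-0.2, -0.3, 0.1]
grip_width: 0.0733
```

```bash
python3 -c "
from h import *
to([.532,-.1248,-.0085],-1.2)"
```

```text
t 46.52 pos [ 0.5314 -0.1275  0.1131] jaw -1.41 w 0.0733 F [-0.2 -0.3  0.1] ->  [121.6   2.9   0.2] -0.2
```

servo_tool(motion=[30, 3, 0, 0, 70, 3, 0, 0, 100, 3, 0, 0, 115, 3, 0, 0, 120, 3, 0, 0, 121, 3, 0, 0, 121, 3, 0, 0])

```text
time_s: 47.4
ee_pos: [0.5312, -0.1246, -0.0089]
eef_rot: [-0.266, 1.569, -0.291]
force: [-0.9, -0.6, 0.2]
grip_width: 0.0735
```

servo_tool(motion=[0, 0, 0, 0, 0, 0, 0, 0, 0, 0, 0, 0, 0, 0, 0, 0, 0, 0, 0, 0, 0, 0, 0, 0], gripper=0.4)

```text
time_s: 48.15
ee_pos: [0.5308, -0.1245, -0.0096]
eef_rot: [-0.258, 1.57, -0.282]
force: [-0.4, 0.2, 5.2]
grip_width: 0.052
```

servo_tool(motion=[-30, 0, 0, 0, -70, 0, 0, 0, -110, 0, 0, 0, -120, 0, 0, 0, -120, 0, 0, 0])

```text
time_s: 48.78
ee_pos: [0.5304, -0.1244, 0.1096]
eef_rot: [2.924, 1.57, 2.899]
force: [-1.2, 0.4, -1.0]
grip_width: 0.0517
```

```bash
python3 -c "
from h import *
to([.581,-.329,.11],0)"
```

```text
t 48.77 pos [ 0.5304 -0.1244  0.1096] jaw -1.42 w 0.0517 F [-1.2  0.4 -1. ] ->  [  -0.4 -203.3   55.7] -1.4
```

servo_tool(motion=[0, -30, 8, 0, 0, -80, 22, 0, 0, -130, 36, -1, 0, -175, 48, -1, 0, -200, 55, -1, 0, -203, 56, -1, 0, -203, 56, -1, 0, -203, 56, -1])

```text
time_s: 49.78
ee_pos: [0.5815, -0.3277, 0.1098]
eef_rot: [2.479, 1.57, 2.473]
force: [0.1, 0.1, -0.8]
grip_width: 0.0517
```

```bash
python3 -c "
from h import *
to([.581,-.329,-.0155],0);snap('scene','s24.png',(100,120,260,260),4.5)"
```

```text
t 49.77 pos [ 0.5815 -0.3277  0.1098] jaw -0.36 w 0.0517 F [ 0.1  0.1 -0.8] ->  [125.3  -1.4  -0.4] -0.4
```

View pics/s24.png

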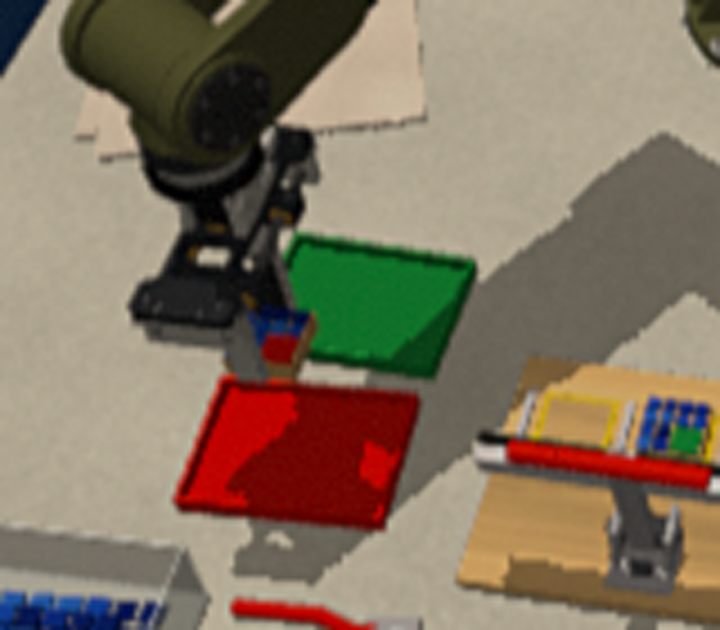

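servo_tool(motion=[30, -1, 0, 0, 70, -1, 0, 0, 100, -1, 0, 0, 115, -1, 0, 0, 122, -1, 0, 0, 125, -1, 0, 0, 125, -1, 0, 0])

```text
time_s: 50.7
ee_pos: [0.5819, -0.33, -0.0141]
eef_rot: [-0.601, 1.57, -0.609]
force: [0.2, 0.3, -0.7]
grip_width: 0.0517
```

servo_tool(motion=[0, 0, 0, 0, 0, 0, 0, 0, 0, 0, 0, 0, 0, 0, 0, 0, -30, 0, 0, 0, -80, 0, 0, 0, -125, 0, 0, 0, -125, 0, 0, 0], gripper=0.7)

```text
time_s: 51.7
ee_pos: [0.583, -0.3307, 0.1143]
eef_rot: [-0.559, 1.564, -0.566]
force: [-0.1, 0.2, -0.4]
grip_width: 0.0658
```

```bash
python3 -c "
from h import *
to([.534,-.045,.11],-1.3);snap('scene','s25.png',(100,120,260,260),4.5)"
```

```text
t 51.7 pos [ 0.583  -0.3307  0.1143] jaw -0.42 w 0.0658 F [-0.1  0.2 -0.4] ->  [  3.1 285.3 -51.1] 0.9
```

View pics/s25.png

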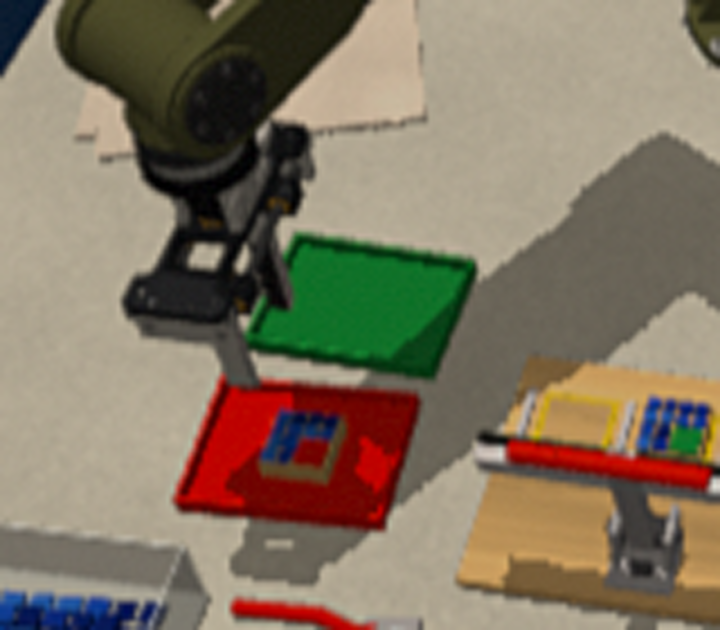

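The red square lies flat in the red tray. Next, the middle green.

servo_tool(motion=[0, 40, -10, 0, 0, 95, -20, 0, 0, 150, -30, 1, 3, 205, -40, 1, 3, 255, -47, 1, 3, 280, -51, 1, 3, 285, -51, 1, 3, 285, -51, 1, 3, 285, -51, 1], gripper=0.78)

```text
time_s: 52.88
ee_pos: [0.5326, -0.0454, 0.1067]
eef_rot: [-3.096, 1.57, -3.122]
force: [-0.2, -0.4, -0.1]
grip_width: 0.0731
```

```bash
python3 -c "
from h import *
to([.534,-.045,-.0085],-1.3);snap('scene','s26.png',(180,130,320,270),4)"
```

```text
t 52.88 pos [ 0.5326 -0.0454  0.1067] jaw -1.49 w 0.0731 F [-0.2 -0.4 -0.1] ->  [115.2   0.4   1.4] -0.2
```

View pics/s26.png

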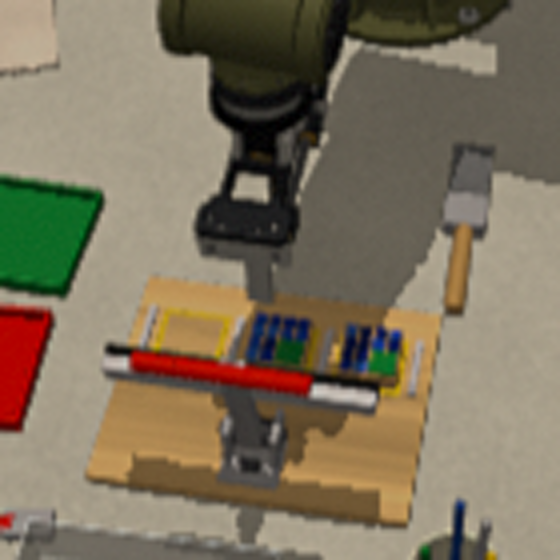

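servo_tool(motion=[30, 0, 1, 0, 70, 0, 1, 0, 95, 0, 1, 0, 108, 0, 1, 0, 113, 0, 1, 0, 115, 0, 1, 0, 115, 0, 1, 0])

```text
time_s: 53.8
ee_pos: [0.534, -0.0446, -0.0072]
eef_rot: [-0.153, 1.57, -0.177]
force: [0.9, 0.3, -0.7]
grip_width: 0.0732
```

servo_tool(motion=[0, 0, 0, 0, 0, 0, 0, 0, 0, 0, 0, 0, 0, 0, 0, 0, 0, 0, 0, 0, 0, 0, 0, 0], gripper=0.4)

```text
time_s: 54.55
ee_pos: [0.5338, -0.0445, -0.0076]
eef_rot: [-0.072, 1.57, -0.097]
force: [-1.3, -0.6, 5.8]
grip_width: 0.0515
```

servo_tool(motion=[-30, 0, 0, 0, -70, 0, 0, 0, -110, 0, 0, 0, -120, 0, 0, 0, -120, 0, 0, 0])

```text
time_s: 55.18
ee_pos: [0.5335, -0.0445, 0.1116]
eef_rot: [3.069, 1.57, 3.044]
force: [-0.0, -0.5, -0.6]
grip_width: 0.052
```

```bash
python3 -c "
from h import *
to([.431,-.363,.11],-1.3)"
```

```text
t 55.17 pos [ 0.5335 -0.0445  0.1116] jaw -1.43 w 0.052 F [-0.  -0.5 -0.6] ->  [   1.6 -321.   -94.5] -0.1
```

servo_tool(motion=[0, -30, -9, 0, 0, -80, -24, 0, 0, -135, -40, 0, 0, -190, -56, 0, 0, -245, -72, 0, 0, -290, -86, 0, 0, -315, -93, 0, 0, -321, -95, 0, 0, -321, -95, 0, 0, -321, -95, 0])

```text
time_s: 56.42
ee_pos: [0.431, -0.3619, 0.1118]
eef_rot: [2.294, 1.57, 2.27]
force: [-0.1, -0.3, -1.1]
grip_width: 0.0519
```

```bash
python3 -c "
from h import *
to([.431,-.363,-.0135],-1.3);c=snap('scene','s27.png',(100,80,260,240),4)
print((proj(c,[[.431,-.363,.025],[.431,-.287,.025]])-[100,80])*4)"
```

```text
t 56.42 pos [ 0.431  -0.3619  0.1118] jaw -1.36 w 0.0519 F [-0.1 -0.3 -1.1] ->  [ 1.253e+02 -1.100e+00  1.000e-01] -0.1
[[280.15454582 409.12397231]
 [359.12564934 417.96968964]]
```

View pics/s27.png

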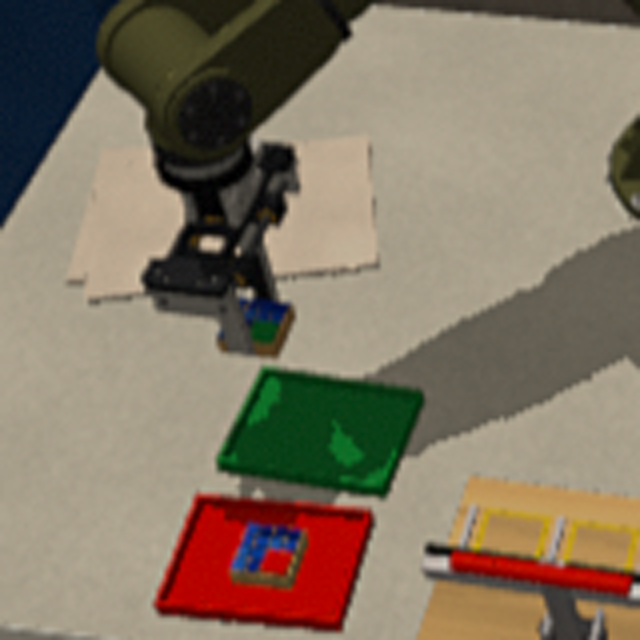

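```bash
python3 -c "
from h import *
c=load('scene')
for n,cs in(('g',[(265,367),(424,393),(386,496),(218,468)]),('r',[(196,494),(374,512),(341,629),(155,609)])):
  g=np.array([pos(c,100+(x+.5)/4-.5,80+(y+.5)/4-.5,.018) for x,y in cs]);print(n,g.round(3).tolist(),g.mean(0))
c=load('top');P=cloud(c)
m=cv2.inRange(c['color'],(0,70,0),(90,255,90));m[:195]=0;m[:,:330]=0;
k,l,s,ce=cv2.connectedComponentsWithStats(m);i=1+s[1:,4].argmax();print(s[i],ce[i])
pts=np.array([pos(c,u,v,.008)[:2] for v,u in zip(*np.where(l==i))],np.float32);print(cv2.minAreaRect(pts),pts.mean(0))
"
```

```text
g [[0.374, -0.399, 0.018], [0.385, -0.239, 0.018], [0.51, -0.243, 0.018], [0.501, -0.403, 0.018]] [ 0.44224022 -0.32087264  0.018     ]
r [[0.532, -0.412, 0.018], [0.529, -0.248, 0.018], [0.653, -0.243, 0.018], [0.656, -0.405, 0.018]] [ 0.59256962 -0.32729269  0.018     ]
[ 337  203   56   43 2075] [364.36      223.9946988]
((0.4303699731826782, -0.32676804065704346), (0.16533130407333374, 0.12181857973337173), 86.92182159423828) [ 0.42986766 -0.32620403]
```

servo_tool(motion=[30, 0, 1, 0, 70, 0, 1, 0, 100, 0, 1, 0, 115, 0, 1, 0, 122, 0, 1, 0, 125, 0, 1, 0, 125, 0, 1, 0])

```text
time_s: 57.35
ee_pos: [0.432, -0.3633, -0.0122]
eef_rot: [-0.743, 1.57, -0.768]
force: [-0.3, 0.0, -1.0]
grip_width: 0.0516
```

servo_tool(motion=[0, 0, 0, 0, 0, 0, 0, 0, 0, 0, 0, 0, 0, 0, 0, 0, -30, 0, 0, 0, -80, 0, 0, 0, -125, 0, 0, 0, -125, 0, 0, 0], gripper=0.7)

```text
time_s: 58.35
ee_pos: [0.4329, -0.3641, 0.1156]
eef_rot: [-0.737, 1.565, -0.762]
force: [0.8, 0.9, -0.5]
grip_width: 0.0656
```

```bash
python3 -c "
from h import *
to([.535,.0352,.11],-1.3);snap('scene','s28.png',(100,80,260,240),4)"
```

```text
t 58.35 pos [ 0.4329 -0.3641  0.1156] jaw -1.42 w 0.0656 F [ 0.8  0.9 -0.5] ->  [  4.4 401.8  92.1] -0.1
```

View pics/s28.png

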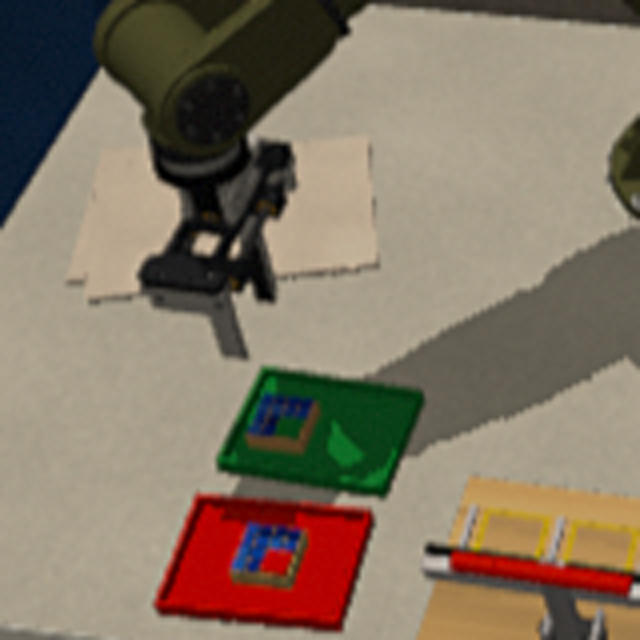

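The green square lies flat inside the green tray's -y half. Now the last one.

servo_tool(motion=[0, 35, 8, 0, 0, 85, 20, 0, 0, 140, 32, 0, 0, 195, 45, 0, 2, 250, 57, 0, 4, 305, 70, 0, 4, 360, 83, 0, 4, 393, 90, 0, 4, 402, 92, 0, 4, 402, 92, 0, 4, 402, 92, 0, 4, 402, 92, 0], gripper=0.78)

```text
time_s: 59.9
ee_pos: [0.5335, 0.0356, 0.1081]
eef_rot: [-2.883, 1.571, -2.909]
force: [0.1, -0.0, 0.2]
grip_width: 0.0734
```

```bash
python3 -c "
from h import *
to([.535,.0352,-.0085],-1.3);c=snap('scene','s29.png',(180,130,320,270),4)
P=cloud(c);z=P[:,:,2]; m=((z>.016)&(z<.05)).astype(np.uint8); m[:, :200]=0;m[:185]=0;m[230:]=0;m[:,300:]=0
n,l,s,ce=cv2.connectedComponentsWithStats(m)
for i in range(1,n):
    if s[i,4]<40: continue
    q=P[l==i]; print(s[i],q.mean(0).round(4),cv2.minAreaRect(q[:,:2].astype(np.float32)))"
```

```text
t 59.9 pos [0.5335 0.0356 0.1081] jaw -1.5 w 0.0734 F [ 0.1 -0.   0.2] ->  [116.6  -0.4   1.5] -0.2
[291 185   9  22  82] [0.4161 0.1018 0.0189] ((0.419484943151474, 0.10467268526554108), (0.09836310148239136, 0.029775775969028473), 6.075587272644043)
[264 210  18  17 210] [0.5389 0.0375 0.0299] ((0.5315587520599365, 0.036638759076595306), (0.0519103966653347, 0.07041344791650772), 88.8177261352539)
```

View pics/s29.png

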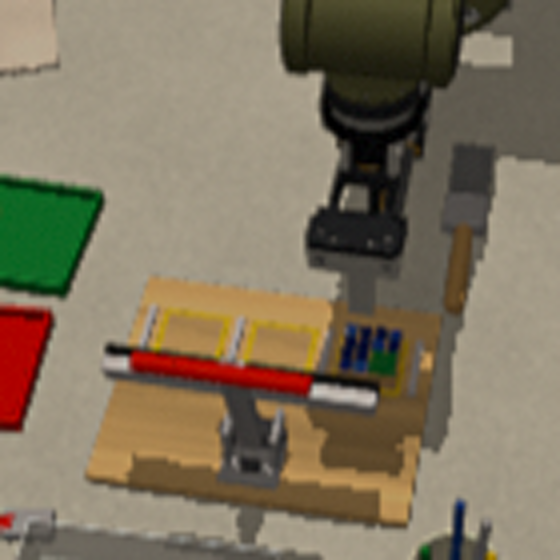

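The last square is in place under the gripper.

servo_tool(motion=[30, 0, 1, 0, 70, 0, 1, 0, 95, 0, 1, 0, 109, 0, 1, 0, 114, 0, 1, 0, 116, 0, 1, 0, 116, 0, 1, 0])

```text
time_s: 60.82
ee_pos: [0.535, 0.0365, -0.0072]
eef_rot: [0.023, 1.57, -0.002]
force: [-0.2, 0.2, 0.3]
grip_width: 0.0735
```

servo_tool(motion=[0, 0, 0, 0, 0, 0, 0, 0, 0, 0, 0, 0, 0, 0, 0, 0, 0, 0, 0, 0, 0, 0, 0, 0], gripper=0.4)

```text
time_s: 61.58
ee_pos: [0.5348, 0.0366, -0.0076]
eef_rot: [0.011, 1.57, -0.014]
force: [-2.8, 0.7, 5.1]
grip_width: 0.0518
```

servo_tool(motion=[-30, 0, 0, 0, -70, 0, 0, 0, -110, 0, 0, 0, -120, 0, 0, 0, -120, 0, 0, 0])

```text
time_s: 62.2
ee_pos: [0.5345, 0.0366, 0.1116]
eef_rot: [-3.113, 1.571, -3.137]
force: [-0.5, -0.6, -1.5]
grip_width: 0.0517
```

```bash
python3 -c "
from h import *
to([.431,-.288,.115],-1.3)"
```

```text
t 62.2 pos [0.5345 0.0366 0.1116] jaw -1.42 w 0.0517 F [-0.5 -0.6 -1.5] ->  [  -3.4 -327.   -95.4] -0.1
```

servo_tool(motion=[0, -30, -9, 0, 0, -80, -24, 0, 0, -135, -40, 0, 0, -190, -56, 0, 0, -245, -72, 0, 0, -290, -86, 0, 0, -318, -93, 0, 0, -327, -95, 0, 0, -327, -95, 0, 0, -327, -95, 0])

```text
time_s: 63.45
ee_pos: [0.4318, -0.287, 0.1117]
eef_rot: [2.391, 1.57, 2.367]
force: [0.2, 0.5, 0.1]
grip_width: 0.0517
```

```bash
python3 -c "
from h import *
to([.431,-.289,-.0135],-1.3);c=snap('scene','s30.png',(100,80,260,240),4)"
```

```text
t 63.45 pos [ 0.4318 -0.287   0.1117] jaw -1.36 w 0.0517 F [0.2 0.5 0.1] ->  [125.2  -2.1  -0.7] -0.1
```

View pics/s30.png

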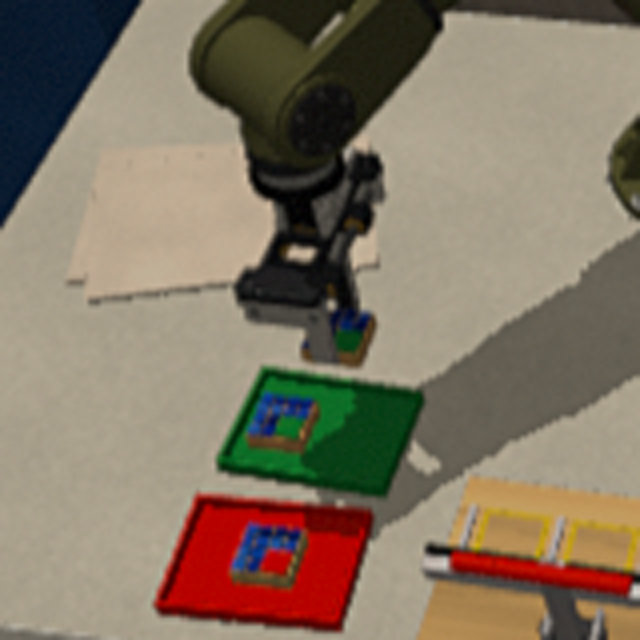

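servo_tool(motion=[30, -1, 0, 0, 70, -1, 0, 0, 100, -1, 0, 0, 115, -1, 0, 0, 122, -1, 0, 0, 125, -1, 0, 0, 125, -1, 0, 0])

```text
time_s: 64.38
ee_pos: [0.4319, -0.2892, -0.0122]
eef_rot: [-0.616, 1.57, -0.641]
force: [1.2, 0.2, 0.0]
grip_width: 0.0515
```

servo_tool(motion=[0, 0, 0, 0, 0, 0, 0, 0, 0, 0, 0, 0, 0, 0, 0, 0, -30, 0, 0, 0, -80, 0, 0, 0, -140, 0, 0, 0, -165, 0, 0, 0, -165, 0, 0, 0], gripper=0.7)

```text
time_s: 65.5
ee_pos: [0.4321, -0.2894, 0.1537]
eef_rot: [-0.641, 1.567, -0.666]
force: [0.3, 0.1, -0.7]
grip_width: 0.0656
```

```bash
python3 -c "
from h import *
to([.705,-.0115,.28],-1.3);snap('scene','s31.png',(100,80,260,240),4);snap('top','t31.png',(220,100,400,260),4.4)"
```

```text
t 65.5 pos [ 0.4321 -0.2894  0.1537] jaw -1.42 w 0.0656 F [ 0.3  0.1 -0.7] ->  [-126.2  284.3  266.2] -0.1
```

View pics/s31.png

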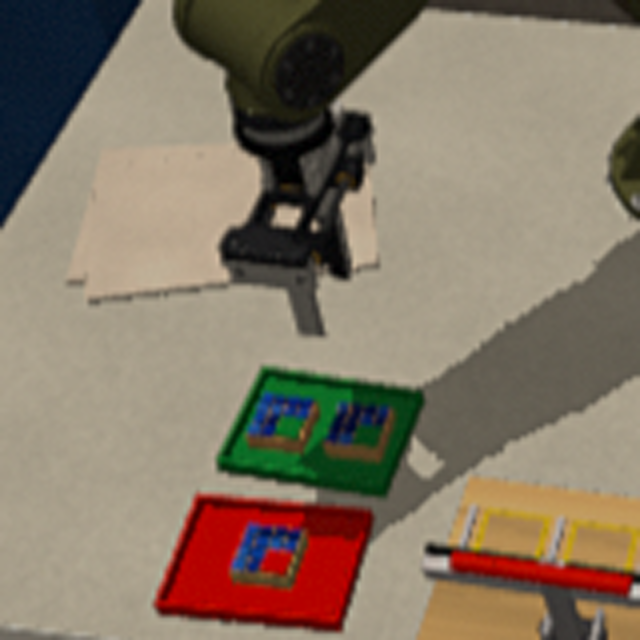

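Both greens are in the green tray and red is in the red one. Now to park the clamp.

servo_tool(motion=[-55, 10, 10, 0, -110, 40, 30, 0, -126, 80, 70, 0, -126, 120, 110, 0, -126, 160, 150, 0, -126, 200, 190, 0, -126, 240, 228, 0, -126, 272, 256, 0, -126, 284, 266, 0, -126, 284, 266, 0, -126, 284, 266, 0, -126, 284, 266, 0], gripper=0.4)

```text
time_s: 67.1
ee_pos: [0.7042, -0.0125, 0.2782]
eef_rot: [-1.228, 1.571, -1.254]
force: [-0.4, -0.8, -0.5]
grip_width: 0.0381
```

```bash
python3 -c "
from h import *
to([.705,-.0115,.172],-1.3);snap('scene','s32.png',(180,100,320,240),4)"
```

```text
t 67.1 pos [ 0.7042 -0.0125  0.2782] jaw -1.48 w 0.0381 F [-0.4 -0.8 -0.5] ->  [106.2   1.1   0.8] -0.2
```

View pics/s32.png

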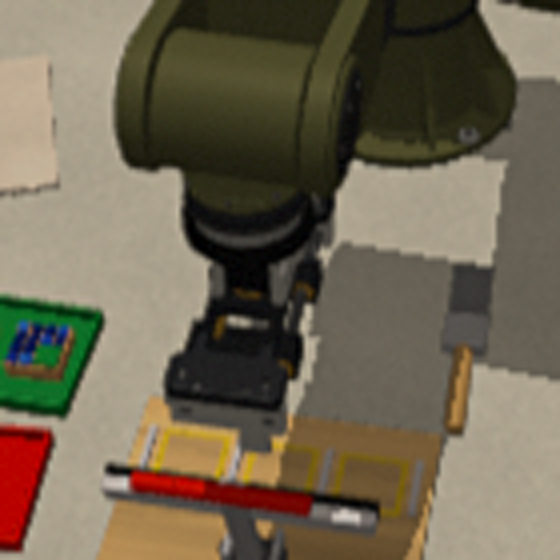

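servo_tool(motion=[30, 1, 1, 0, 60, 1, 1, 0, 80, 1, 1, 0, 97, 1, 1, 0, 106, 1, 1, 0, 106, 1, 1, 0, 106, 1, 1, 0])

```text
time_s: 68.03
ee_pos: [0.7059, -0.0107, 0.1731]
eef_rot: [-0.056, 1.569, -0.081]
force: [-0.3, 0.1, -0.2]
grip_width: 0.0375
```

servo_tool(motion=[-6, 0, -18, 0, -10, 0, -36, 0, -12, 0, -55, 0, -12, 0, -73, 0, -10, 0, -92, 0, -7, 0, -110, 0, -2, 0, -128, 0, 5, 0, -145, 0, 14, 0, -162, 0, 24, 0, -177, 0, 36, 0, -192, 0, 49, 0, -205, 0, 64, 0, -217, 0, 79, 0, -227, 0, 96, 0, -236, 0, 113, 0, -243, 0, 131, 0, -248, 0, 147, 0, -250, 0, 152, 0, -250, 0, 152, 0, -250, 0])

```text
time_s: 70.53
ee_pos: [0.4561, -0.0045, 0.0206]
eef_rot: [-0.083, 1.57, -0.108]
force: [-0.3, -0.5, 0.5]
grip_width: 0.0372
```

```bash
python3 -c "
from h import *
to([.705,-.0115,.172],-1.3);snap('scene','s33.png',(180,100,320,240),4)"
```

```text
t 70.53 pos [ 0.4561 -0.0045  0.0206] jaw -1.42 w 0.0372 F [-0.3 -0.5  0.5] ->  [-151.2   -0.8  249.1] -0.1
```

View pics/s33.png

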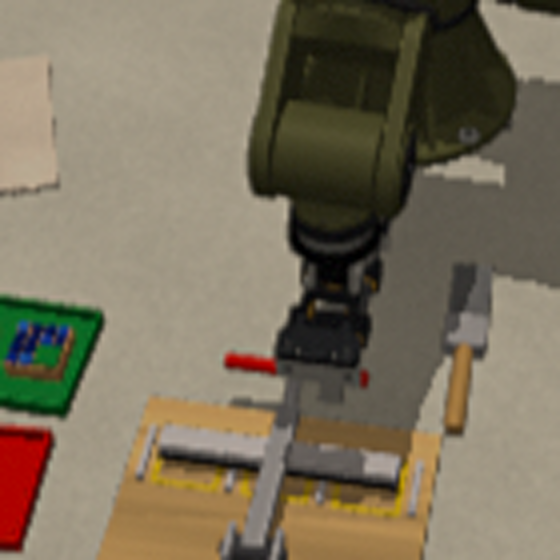

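servo_tool(motion=[0, 0, 0, 0, -10, 0, 0, 0, -40, 0, 0, 0, -80, 0, 0, 0, -120, 0, 0, 0, -160, 0, -30, 0, -180, 40, -60, 0, -180, 80, -90, 0, -180, 120, -90, 0, -180, 150, -90, 0, -180, 150, -90, 0, -180, 150, -90, 0, -180, 150, -90, 0, -180, 150, -90, 0, -180, 150, -90, 0], gripper=0.55)

```text
time_s: 72.45
ee_pos: [0.3694, 0.1474, 0.2002]
eef_rot: [-0.434, 1.571, -0.459]
force: [-0.6, -0.3, -0.7]
grip_width: 0.0521
```

```bash
python3 -c "
from h import *
to([.705,-.0115,.172],-1.3);snap('scene','s34.png',s=1.5);c=snap('top','t34.png',s=1.5)
P=cloud(c);z=P[:,:,2]
m=cv2.inRange(c['color'],(140,0,0),(255,60,60));m[:,:240]=0;m[:,315:]=0;m[:185]=0
q=P[m>0];print('handle',q.mean(0),q.min(0),q.max(0))
m=((z>.019)&(z<.035)).astype(np.uint8); m[:,:335]=0;m[:150]=0;m[250:]=0;m[:,400:]=0
n,l,s,ce=cv2.connectedComponentsWithStats(m)
for i in range(1,n):
    if s[i,4]<40: continue
    q=P[l==i]; print(s[i],q.mean(0).round(4),cv2.minAreaRect(q[:,:2].astype(np.float32)))"
```

```text
t 72.45 pos [0.3694 0.1474 0.2002] jaw -1.46 w 0.0521 F [-0.6 -0.3 -0.7] ->  [  28.2 -150.3  339.5] -0.2
handle [ 0.45251099 -0.04027599  0.06284285] [ 0.44800867 -0.10315078  0.05730853] [0.45721448 0.02115243 0.07060402]
[358 166  18  17 286] [ 0.5813 -0.3289  0.0245] ((0.5816788077354431, -0.33000749349594116), (0.05319654569029808, 0.049015987664461136), 89.89067077636719)
[345 215  18  18 299] [ 0.4323 -0.2895  0.0245] ((0.4322018027305603, -0.28932106494903564), (0.0514732226729393, 0.05161944404244423), 89.50613403320312)
[370 215  18  18 294] [ 0.4326 -0.3625  0.0249] ((0.43187057971954346, -0.3629511296749115), (0.05005969479680061, 0.05156763643026352), 89.54437255859375)
```

View pics/s34.png

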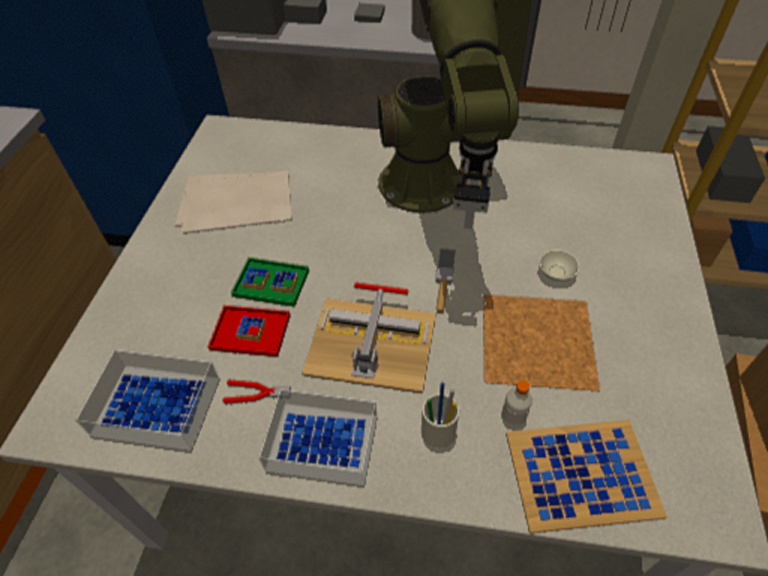

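View pics/t34.png

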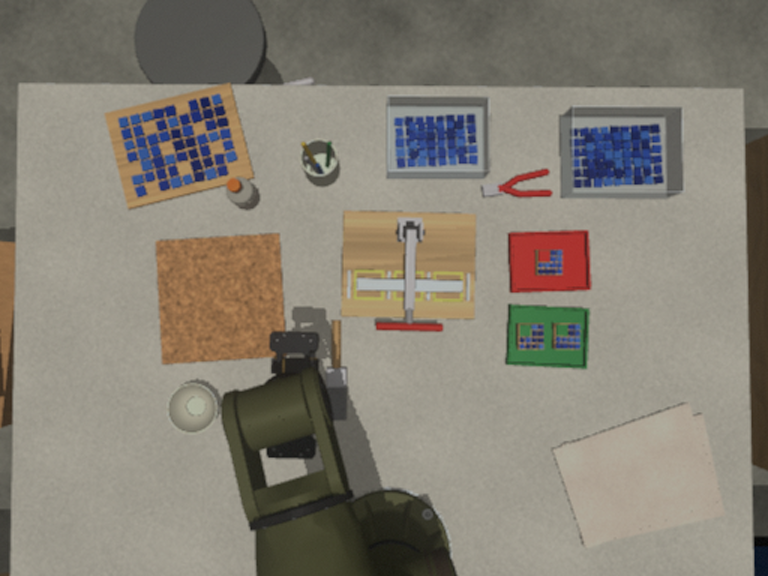

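The clamp is parked shut, with the handle top at z≈.063. Tile tops are at z≈.0245, flat and face up in the right trays, and the bystanders are unmoved. Handing in.

```bash
python3 -c "
from h import *
print(ctrl.hand_in())"
```

```text
the job is handed in; nothing more can be done
None
```

I did the whole job in the order asked and handed it in at about 72 s; the hand-in gives no verdict.

- **Pressing:** I laid the three squares that were present (two green-tagged, one red-tagged) in the jig, face up, one in each frame. The clamp then swung shut with its bar across all three and stayed shut, hands off, for over 6 s.
- **Sorting and parking:** I opened the clamp fully and put both green squares in the green tray and the red one in the red tray. With the jig empty, I swung the clamp shut again.
- **Last checks:** The final pictures show all three tile tops at z ≈ 24.5 mm, which means flat on the tray floors and face up. The clamp handle is down, and the other things are where they started. The gripper is well clear of everything.
- **What disagreed:** The reported tool tip position was about 24–28 mm lower than the real tip. Because of that, the first grasp closed above the red square, empty. On the retry the fingertips touched the cork board with about 28 N, under the 40 N limit, and I used the corrected height from then on.
- **Disturbances:** I saw no knocked square and no slackened grip.

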